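Clamp a heat sink with a recessed knob

ROBOT

A 7-joint arm with a two-finger parallel gripper is mounted at the origin on a cart in front of the work surface, level with it; the furniture and walls round the work are solid. World frame = base frame: x ahead of the robot, y to its left, z up, the work surface at z = 0. Lengths are in m, angles in degrees, forces in N, time in s.
With the tool pointing down it reaches from about 0.425 to 0.875 m from the base axis. Payload 4.7 kg.
Tool frame: the origin (TCP) lies at the very end of the fingers, on their centre line; the grasp point (between the pads) lies 19 mm behind it; y points along the fingers, z is the direction in which the jaws open and shut, and the axes are right-handed (so a half turn about y gives the same grasp; the last joint's range is limited). The gripper opens to 87 mm and grips with 3 to 60 N. Pads are 19 mm wide; open, the fingers measure 117 mm over their backs; the gripper's body (75 mm by 190 mm) begins 51 mm behind the grasp point.
Start: joints at [71.683, 18.392, -4.016, 83.108, 1.295, 78.541, -3.26], TCP at [0.213, -0.614, 0.223] pointing down, gripper open.
Joint ranges: [-163.93, 163.93], [-17.29, 119.83], [-79.2, 71.16], [3.27, 140.29], [-89.18, 269.18], [5.43, 117.66], [-154.24, 154.24]. Speed limits (degrees/s): [147.25, 147.25, 180, 180, 180, 180, 180].

INTERFACE

Orientations are given as [roll, pitch, yaw] about the fixed x, y, z axes, in that order (R = Rz(yaw) Ry(pitch) Rx(roll)).
In Python, from cell import env gives the robot as it stands.
- The arm moves only by the shell command python3 -m pendant 'ROWS' [FORCE]. ROWS is JSON, one flat list of numbers, 7 for each row, row after row: the shift along the world's x, y, z in units of 40 mm (1.0 is 40 mm), then the turn, a rotation vector about the world's x, y, z in units of 10 degrees (1.0 is 10 degrees), then the finger opening in mm, from 0 to 87. In form: [x, y, z, wx, wy, wz, jaw, x, y, z, wx, wy, wz, jaw, ...]. A call has 1 to 10 rows; each row shifts and turns the commanded pose from where the row before left it; what a row does not reach is not made up. A row lasts 1/8 s, in which the tool goes at most 62.5 mm and 10.7 degrees, less where a joint would pass 70% of its speed; a pose out of reach is approached as far as the arm can. A call is refused whole if a number of a shift passes 1 or a number of a turn 1, either way. A call with a gripper value outside its range is refused whole. The fingers move at their own pace and stop on an object; FORCE is the grip in N (left out, the last holds). Time passes only in rows, so rows that do not move let the fingers close. It gives the time, the measured TCP pose, the force and the opening at its end, in the units of the state.
- env.get_obs(): the state, without advancing time (a new reading comes with each control period).
- env.read_camera(name): name is "scene" or "top" or "wrist"; returns a dict with "image" (400x640x3 uint8, red, green, blue), "fx", "fy", "cx", "cy" (pixels), "cam_to_world" (4x4, takes a point from camera to world coordinates). Camera axes: x right, y up, looking along -z (the intrinsics and any distortion apply to the point x, -y, -z); pixel columns grow to the right and rows downward; lengths in m; the calibration is good to about 2 mm. A picture is of the moment at which its call begins. There is no depth.
- env.sign_off(): hands the job in, once; it reports no verdict.
The state is a dict: "time_s": time; "qpos": joint angles; "joint_velocities": joint speeds; "effort": joint torques, N m; "tool_pos": TCP position; "tool_rot": TCP orientation; "force": force on the tool from outside, world axes, zero at the start; "wrist_torque": the same for the moment, N m; "grip_width": finger opening in m.
Only numpy, scipy, OpenCV 4.12 (cv2) and the standard library are available. Lean on these libraries where they do the work, as an engineer would, in place of code of your own. Each camera call takes 0.05 s, during which the arm holds its last target.

TASK

Stand the black finned heat sink flat in the bay of the clamping jig, between the spring pad and the backstop and centred on the pad, fins up and square to the jig, and let go of it. Then reach into the round well, turn the recessed knob clockwise until the pad holds the heat sink firmly against the backstop with about 14 N (at no time more than 24 N, which would bend the fins), and let go of the knob. Leave the other things on the bench where they are.

Things in the scene. Friction and masses are not known exactly. Their poses are not given: they have to be found in the camera images.
- jig: Fixed clamping jig: aluminium base plate 120 mm (x) by 206 mm (y), 10 mm thick. Origin on the bench, z up. The line of the squeeze is its y axis. From +y to -y: grey housing with the recessed knob, spring pad, bay, dark backstop.
- well_rim (a point): Centre of the mouth of the round well (76 mm diameter, upright) in the jig's grey housing: 50 mm above the bench, 65 mm towards +y from the jig's origin. The housing is 96 mm square; the well goes 40 mm down to the base plate, and the knob stands in it.
- bay (a point): Middle of the bay, on its floor (the bare base plate, 10 mm above the bench), 27.5 mm towards -y from the jig's origin; axes as the jig. The bay is open to +x and -x. The backstop (60 mm in x, top 29 mm above the bench) closes its -y end; its face is adjustable and is bolted somewhere 25 to 30 mm towards -y from this point, where exactly is not known.
- knob_grip (a point): Centre of the recessed knob's black bar, on its axis, 29 mm above the bench. The bar is 36 mm long (this point's x), 14 mm wide (its y), 22 mm tall, its top 10 mm below the rim; under it a round skirt of 42 mm diameter, top 18 mm above the bench. Grip it across the 14 mm width with fingers opened only part way: the well leaves 31 mm beside each flat.
- knob (a joint): Knob angle, rad: 0 slack, growing clockwise from above; starts at 0.05 to 0.2. Each rad drives the plunger 15 mm towards the backstop. It takes about 0.38 N m to turn and stays where it is left; each newton of squeeze adds 0.015 N m, each 0.1 rad past first squeeze adds 13.5 N. With the heat sink in, squeezing begins anywhere from 0.63 to 1.37: it has to be felt.
- plunger: Plunger that the knob drives towards the jig's -y, carrying the spring pad (34 mm wide in x, 18 mm tall, spring 9 N per mm). Origin 22 mm above the bench, 27.5 mm towards +y from the bay's middle at knob 0. The pad is screwed on by hand: while not squeezing, its face lies within 3 mm of this origin, before or behind it, how much is not known.
- heatsink_mid (a point): Centre of the loose black finned heat sink, 40 by 40 mm, 23 mm tall, 45 g, half-way up (11.5 mm above its underside); z points up out of the fins, the fins run along its x.
- heatsink: The heat sink; origin at the centre of its underside, axes as heatsink_mid.
- relay_box: Bystander: small blue relay, 12 x 29 x 26 mm; origin at the centre of its underside.
- reel: Bystander: grey component reel, 68 mm across, 10 mm high; origin at the centre of its underside.
- tape: Bystander: roll of black tape, 57 mm across, 19 mm high; origin at the centre of its underside.
- solder_reel: Bystander: blue reel of solder wire, 55 x 68 x 36 mm; origin at the centre of its underside.
- eraser: Bystander: white and blue eraser, 20 x 45 x 12 mm; origin at the centre of its underside.
Not all that is in view belongs to the job. Leave any yellow look-alike of the heatsink alone.

How it is judged:
By the outcome, as a careful person would: the job done as asked, in the order asked, and still so for the second after the job is handed in, with the robot touching nothing.
It also fails if it takes over 70 s, if anything falls off the work surface, if the arm or the gripper's body presses on something with over 40 N, if the wrist force passes 120 N, or if a joint passes its speed limit or range.

## Working session

There is one attempt and no reset: what is moved stays moved. The work goes in short steps, Python scripts to look and compute and a shell command to move; the robot and the scene stay as the last step left them, time stands still between calls to the robot, and variables do not carry over. Pictures are saved under pics/ and viewed, and the job is handed in when it is done.

```bash
ls; mkdir -p pics
python3 - <<'E'
from cell import env
import cv2
o=env.get_obs()
print(o)
for n in ["scene","top","wrist"]:
    r=env.read_camera(n)
    cv2.imwrite(f"pics/{n}0.png",r["image"][:,:,::-1])
    print(n,{k:r[k] for k in r if k!="image"})
E
```

```text
pics
{'time_s': 0.0, 'qpos': array([71.68227798, 18.43972873, -4.01749721, 83.17386054,  1.29555706,
       78.54056587, -3.25943159]), 'joint_velocities': array([ 0.00242794,  0.04113388, -0.00077981, -0.03313116, -0.01305639,
       -0.00856751,  0.03103129]), 'effort': array([-3.05006843e-04, -4.91294432e+01, -4.03828695e-01, -3.12533247e+01,
       -6.38627680e-02,  4.36140457e-02,  1.69376176e-04]), 'tool_pos': array([ 0.21275626, -0.61361736,  0.22146332]), 'tool_rot': array([-9.01088738e+01, -5.60882769e-03, -1.60870001e+02]), 'force': array([ 0.06553976,  0.68924614, -0.48768977]), 'wrist_torque': array([-0.02294638,  0.06884737,  0.02380684]), 'grip_width': 0.08721383895616483}
scene {'fx': 478.5630290325781, 'fy': 478.5630290325781, 'cx': 319.4259637540192, 'cy': 196.4867808647922, 'cam_to_world': array([[-0.88509703,  0.34568571, -0.31161616,  0.14246994],
       [-0.4653454 , -0.64647653,  0.60458396,  0.68651006],
       [ 0.0075435 ,  0.68012461,  0.73305771,  0.94974645],
       [ 0.        ,  0.        ,  0.        ,  1.        ]])}
top {'fx': 378.5141614443209, 'fy': 378.5141614443209, 'cx': 316.4872533783004, 'cy': 206.5557132870251, 'cam_to_world': array([[-0.0163483 ,  0.99282417, -0.11846052,  0.3899873 ],
       [-0.99980098, -0.0175869 , -0.00941799, -0.06368968],
       [-0.01143376,  0.11828298,  0.9929141 ,  1.00571182],
       [ 0.        ,  0.        ,  0.        ,  1.        ]])}
wrist {'fx': 356.1719949441799, 'fy': 356.1719949441799, 'cx': 320.7219981428718, 'cy': 203.25481717354765, 'cam_to_world': array([[ 3.27914699e-01,  9.00863285e-01,  2.84459648e-01,
         2.90546484e-01],
       [-9.44707101e-01,  3.12908489e-01,  9.80651407e-02,
        -5.86375933e-01],
       [-6.66553875e-04, -3.00888051e-01,  9.53659235e-01,
         3.84881281e-01],
       [ 0.00000000e+00,  0.00000000e+00,  0.00000000e+00,
         1.00000000e+00]])}
```

View pics/scene0.png

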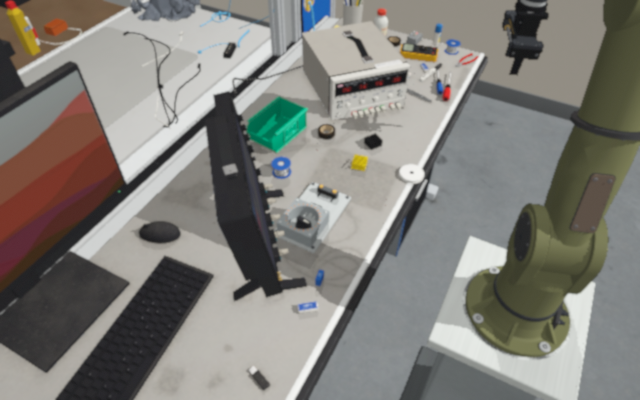

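View pics/top0.png

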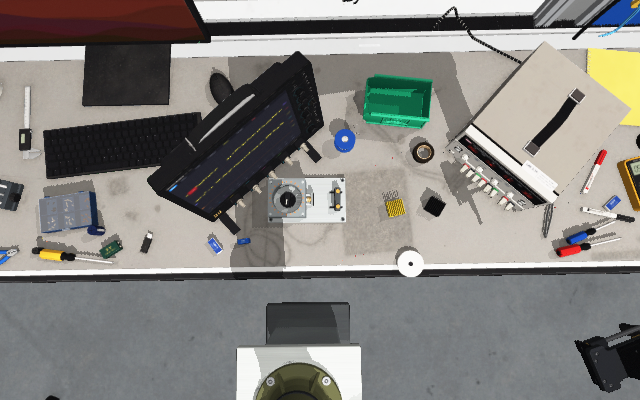

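View pics/wrist0.png

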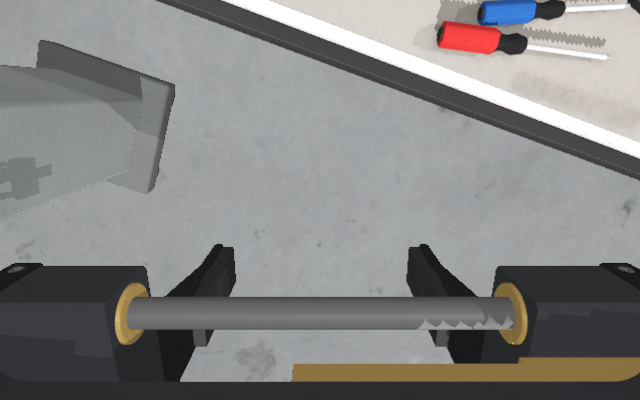

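The top view shows the jig at about (307,200), with the well at the left (+y) at (289,200). The black heat sink is near (434,206), the yellow look-alike near (395,206), and the scope stands up-left of the well. I'll enlarge those areas.

Run:
```python
import cv2
a=cv2.imread("pics/top0.png"); 
cv2.imwrite("pics/top0c.png",cv2.resize(a[165:235,260:360],None,fx=8,fy=8,interpolation=cv2.INTER_CUBIC))
cv2.imwrite("pics/top0h.png",cv2.resize(a[180:230,380:460],None,fx=10,fy=10,interpolation=cv2.INTER_CUBIC))
b=cv2.imread("pics/scene0.png")
cv2.imwrite("pics/scene0c.png",cv2.resize(b[120:270,260:420],None,fx=4,fy=4,interpolation=cv2.INTER_CUBIC))
```

```text
(no output)
```

View pics/top0c.png

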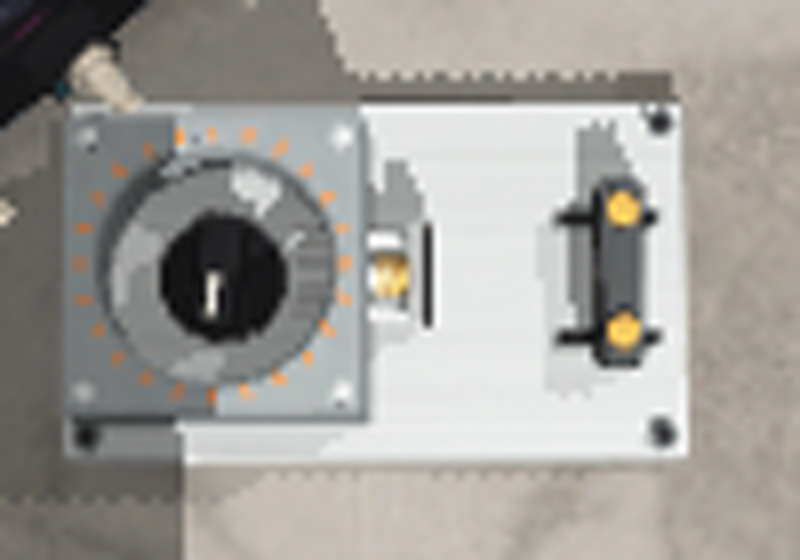

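View pics/top0h.png

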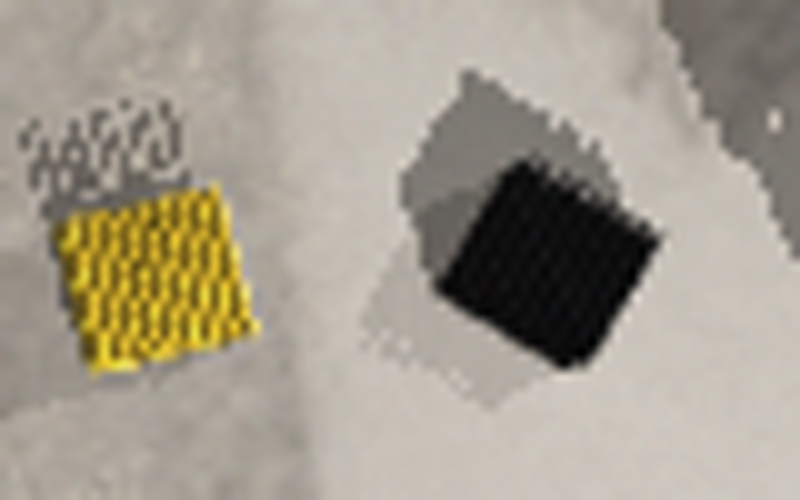

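View pics/scene0c.png

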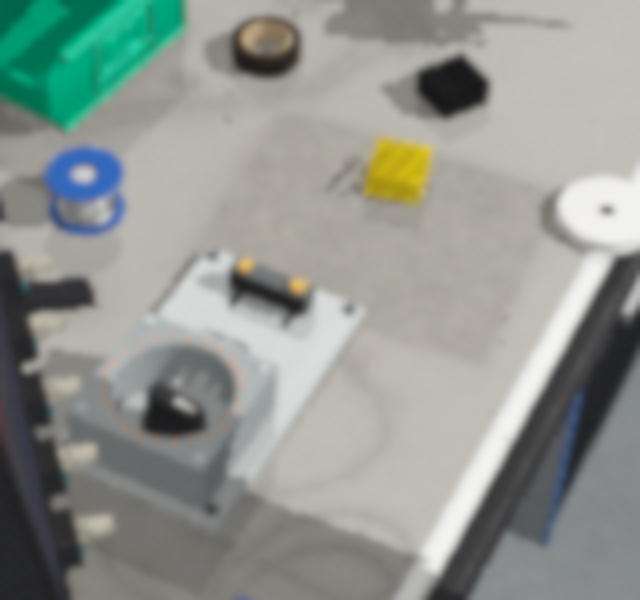

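```bash
cat > h.py <<'E'
import numpy as np
def p2w(r,u,v,z):
    T=np.array(r["cam_to_world"]); d=np.array([(u-r["cx"])/r["fx"],-(v-r["cy"])/r["fy"],-1.0])
    d=T[:3,:3]@d; o=T[:3,3]; return o+d*(z-o[2])/d[2]
def w2p(r,p):
    T=np.array(r["cam_to_world"]); c=T[:3,:3].T@(np.array(p)-T[:3,3])
    return r["cx"]+r["fx"]*c[0]/-c[2], r["cy"]-r["fy"]*c[1]/-c[2]
E
python3 - <<'E'
from cell import env
from h import *
r=env.read_camera("top")
f=lambda x,y,s,ox,oy,z: p2w(r,(x+.5)/s-.5+ox,(y+.5)/s-.5+oy,z)
c=[f(x,y,8,260,165,.010) for x,y in [(66,104),(681,103),(689,460),(65,463)]]
for p in c: print("plate",p.round(4))
print("mean",np.mean(c,0))
print("well",f(220,268,8,260,165,.05))
for x,y in [(622,208),(622,330)]: print("bolt",f(x,y,8,260,165,.029))
for x,y in [(428,225),(428,325)]: print("pad",f(x,y,8,260,165,.031))
h=[f(x,y,10,380,180,.023) for x,y in [(520,160),(660,240),(575,368),(438,288)]]
for p in h: print("hs",p.round(4))
print(np.mean(h,0)); 
for i in range(4):
  d=h[(i+1)%4]-h[i]; print(np.linalg.norm(d),np.degrees(np.arctan2(d[1],d[0])))
s=r["image"][190:225,415:455].astype(float); import cv2
s=np.clip(s*5,0,255).astype(np.uint8); cv2.imwrite("pics/hsb.png",cv2.resize(s,None,fx=16,fy=16,interpolation=cv2.INTER_NEAREST))
k=r["image"][175:225,265:315].astype(float);k=np.clip(k*4,0,255).astype(np.uint8); cv2.imwrite("pics/knb.png",cv2.resize(k,None,fx=11,fy=11,interpolation=cv2.INTER_CUBIC))
E
```

```text
plate [0.5893 0.0748 0.01  ]
plate [ 0.5858 -0.1309  0.01  ]
plate [ 0.4663 -0.1305  0.01  ]
plate [0.4688 0.0753 0.01  ]
mean [ 0.52754373 -0.02781718  0.01      ]
well [0.52716471 0.02010458 0.05      ]
bolt [ 0.54758834 -0.10946761  0.029     ]
bolt [ 0.50750066 -0.10855126  0.029     ]
pad [ 0.54281315 -0.04611811  0.031     ]
pad [ 0.51000855 -0.04561683  0.031     ]
hs [ 0.5309 -0.3557  0.023 ]
hs [ 0.5092 -0.3909  0.023 ]
hs [ 0.4761 -0.3671  0.023 ]
hs [ 0.4976 -0.3326  0.023 ]
[ 0.50342572 -0.36156851  0.023     ]
0.04141690960045052 -121.62370908325343
0.04080922989281522 144.1818963984123
0.04060065253514977 57.98493685293718
0.04048068659076034 -34.69317878780801
```

View pics/hsb.png

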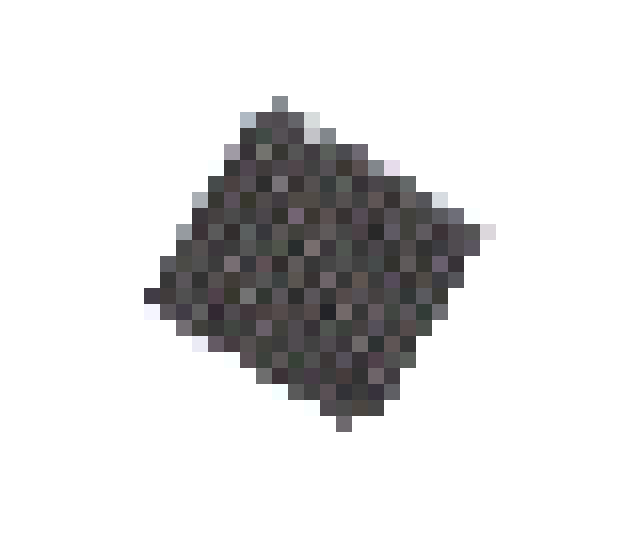

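View pics/knb.png

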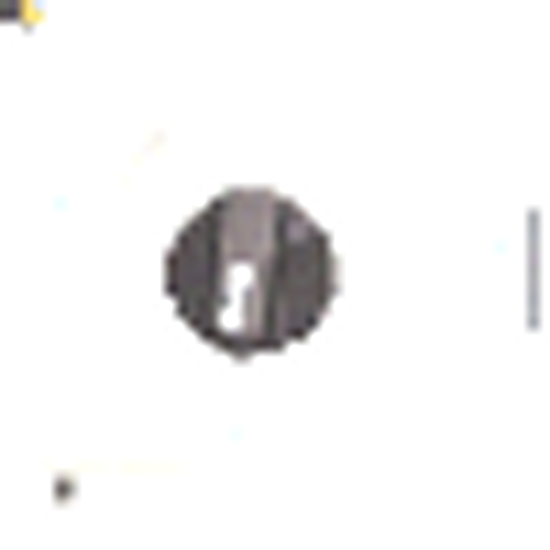

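Jig axes are aligned with the world. The well centre is near (0.527, 0.020), so the bay middle is near (0.527, -0.0725). The heat sink is near (0.503, -0.362), and its fin direction still has to be seen. I'll move above it and look with the wrist camera.

```bash
python3 -m pendant '[0.9,0.79,0,0,0,0.45,87, 0.9,0.79,0,0,0,0.45,87, 0.9,0.79,0,0,0,0.45,87, 0.9,0.79,0,0,0,0.45,87, 0.9,0.79,-0.3,0,0,0.45,87, 0.9,0.79,-0.4,0,0,0.45,87, 0.9,0.79,-0.4,0,0,0.45,87, 0.9,0.79,-0.4,0,0,0.4,87, 0,0,0,0,0,0,87, 0,0,0,0,0,0,87]' 10
python3 - <<'E'
from cell import env
import cv2
r=env.read_camera("wrist"); a=r["image"]
cv2.imwrite("pics/w1.png",a[:,:,::-1])
import pickle; pickle.dump(r,open("w1.pkl","wb"))
print(env.get_obs()["tool_rot"],env.get_obs()["qpos"])
b=cv2.imread("pics/top0.png"); cv2.imwrite("pics/top_sc.png",cv2.resize(b[130:240,150:330],None,fx=4,fy=4,interpolation=cv2.INTER_CUBIC))
b=cv2.imread("pics/scene0.png"); cv2.imwrite("pics/scene_sc.png",cv2.resize(b[90:310,200:340],None,fx=2.7,fy=2.7,interpolation=cv2.INTER_CUBIC))
E
```

```text
time_s: 1.45
tool_pos: [0.5005, -0.3618, 0.1624]
tool_rot: [-90.0, -0.0, -125.4]
force: [-0.2, -0.3, -0.0]
grip_width: 0.0873
[-8.99913254e+01 -6.08224195e-02 -1.25482711e+02] [ 49.97263637  17.66095758 -20.06312142  91.94993366   6.36543527
  71.50297504  -6.72481156]
```

View pics/w1.png

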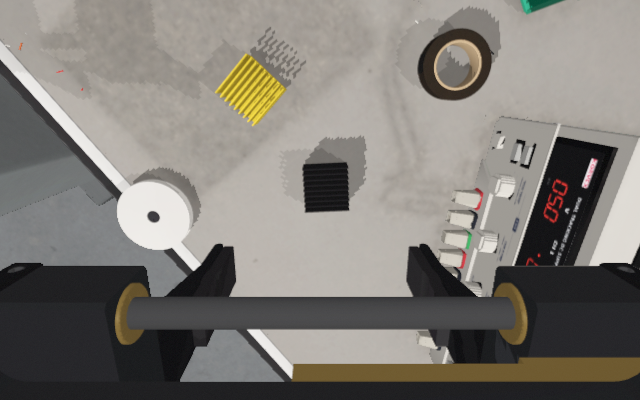

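View pics/top_sc.png

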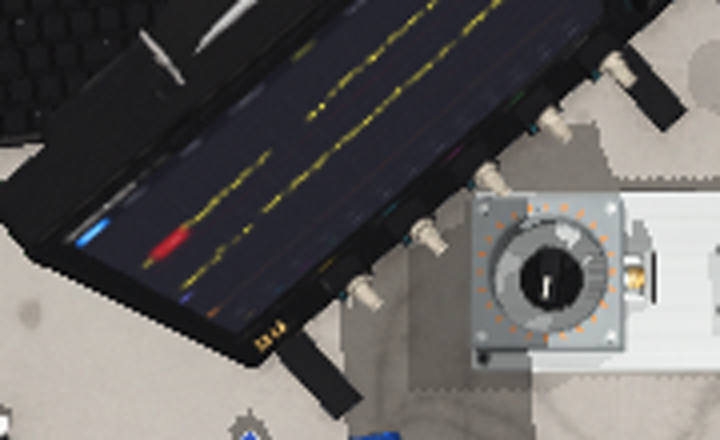

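View pics/scene_sc.png

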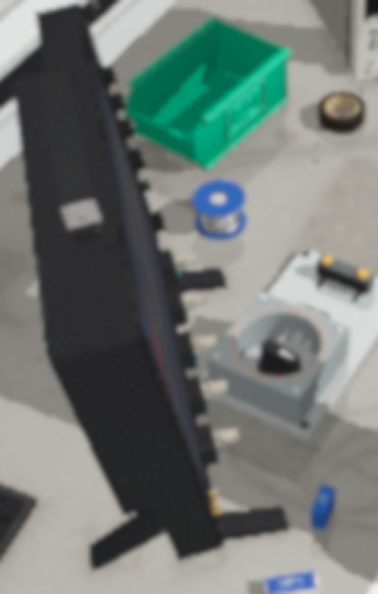

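The wrist view shows the heat sink at about (326,188) px, fins up and running along the image horizontal, which is the jaw direction. So I can grip the fin ends. Next I'll triangulate the scope's sockets, since they overhang near the well.

Run:
```python
from cell import env
import pickle
from h import *
t=env.read_camera("top"); s=env.read_camera("scene")
T=[(244.4,206),(260.4,192.3),(276.6,177.3),(292.4,164)]; S=[(288,251),(283.6,233),(278.8,216.5),(276,200)]
def tri(a,b):
    o1=t["cam_to_world"][:3,3]; d1=p2w(t,*a,0)-o1; o2=s["cam_to_world"][:3,3]; d2=p2w(s,*b,0)-o2
    A=np.stack([d1,-d2],1); x=np.linalg.lstsq(A,o2-o1,rcond=None)[0]
    p=o1+d1*x[0]; q=o2+d2*x[1]; return (p+q)/2, np.linalg.norm(p-q)
for a,b in zip(T,S): print(tri(a,b))
# scope bottom front corner: top (213,221) scene
print(tri((150+250/4,130+365/4),(200+183/2.7,90+555/2.7)))
print("foot end",tri((150+345/4,130+415/4),(200+287/2.7,90+520/2.7)))
print("scope top-right-near corner", )
r=pickle.load(open("w1.pkl","rb"))
# heat sink top corners in wrist picture
c=[p2w(r,u,v,.023) for u,v in [(303,164),(347,162.5),(349,210.5),(305,212.5)]]
for p in c: print(p.round(4))
print(np.mean(c,0))
for i in range(4):
  d=c[(i+1)%4]-c[i]; print(np.linalg.norm(d),np.degrees(np.arctan2(d[1],d[0])))
a=r["image"][140:230,280:380]; import cv2; a=np.clip(a.astype(float)*2.5,0,255).astype(np.uint8)
cv2.imwrite("pics/w1c.png",cv2.resize(a[:,:,::-1],None,fx=7,fy=6.6,interpolation=cv2.INTER_CUBIC))
```

```text
(array([0.50947276, 0.12975929, 0.04753401]), np.float64(0.0010003840994209767))
(array([0.54470016, 0.08898237, 0.04819166]), np.float64(0.002358678815654946))
(array([0.58348345, 0.04755384, 0.0448932 ]), np.float64(0.0019390990542493903))
(array([0.61675932, 0.00606833, 0.04842766]), np.float64(0.0015434035155614855))
(array([0.48918807, 0.22879388, 0.00641763]), np.float64(0.030846971177193303))
foot end (array([0.44283226, 0.16033106, 0.0039497 ]), np.float64(0.004463898804590933))
scope top-right-near corner
[ 0.5006 -0.3342  0.023 ]
[ 0.5322 -0.355   0.023 ]
[ 0.5093 -0.3922  0.023 ]
[ 0.476  -0.3708  0.023 ]
[ 0.5045119  -0.36304599  0.023     ]
0.037885983141931374 -33.39863079306244
0.043676836402153314 -121.74376501847956
0.03954133288572257 147.372350652037
0.04419240301292748 56.09516261890913
```

View pics/w1c.png

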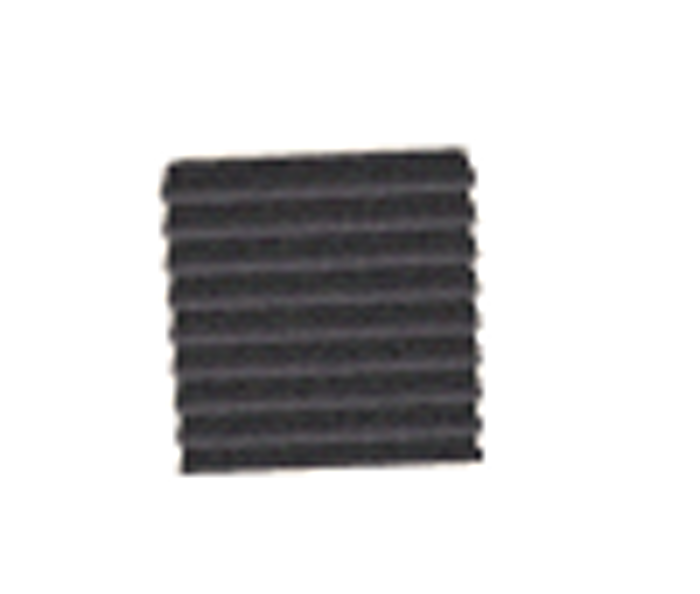

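Run:
```python
from cell import env
from h import *
t=env.read_camera("top"); s=env.read_camera("scene")
def tri(a,b):
    o1=t["cam_to_world"][:3,3]; d1=p2w(t,*a,0)-o1; o2=s["cam_to_world"][:3,3]; d2=p2w(s,*b,0)-o2
    A=np.stack([d1,-d2],1); x=np.linalg.lstsq(A,o2-o1,rcond=None)[0]
    p=o1+d1*x[0]; q=o2+d2*x[1]; return (p+q)/2, np.linalg.norm(p-q)
P,e=tri((160,193.8),(251.9,208.5)); Q,e2=tri((212.5,221.2),(279.6,291.9)); print(P,e,Q,e2)
n=np.array([.757,.653]); w=np.array([.527,.020])
print("offset from well along normal: top",(P[:2]-w)@n,"bottom",(Q[:2]-w)@n)
```

```text
[0.50585803 0.23799168 0.30574263] 0.006376307748114396 [0.47679324 0.21931675 0.02194109] 0.006709775813176617
offset from well along normal: top 0.12634409262851806 bottom 0.09214732178868058
```

Run:
```python
from cell import env
import pickle
from h import *
r=pickle.load(open("w1.pkl","rb")); t=env.read_camera("top")
for z in (.03,.06,.1):
  print(z,[p2w(r,*q,z)[:2].round(3) for q in [(448,195),(435,258),(500,120)]], [p2w(t,*q,z)[:2].round(3) for q in [(452,155),(488,182),(447,148)]])
o=env.get_obs();print(o["tool_pos"],o["tool_rot"])
```

```text
0.03 [array([ 0.588, -0.428]), array([ 0.549, -0.474]), array([ 0.653, -0.397])] [array([ 0.637, -0.413]), array([ 0.563, -0.502]), array([ 0.656, -0.401])]
0.06 [array([ 0.584, -0.414]), array([ 0.549, -0.455]), array([ 0.643, -0.386])] [array([ 0.629, -0.402]), array([ 0.558, -0.488]), array([ 0.647, -0.39 ])]
0.1 [array([ 0.578, -0.396]), array([ 0.548, -0.431]), array([ 0.628, -0.372])] [array([ 0.619, -0.388]), array([ 0.55, -0.47]), array([ 0.637, -0.377])]
[ 0.50032914 -0.36240625  0.1629588 ] [-8.99616383e+01 -2.46137905e-02 -1.25483325e+02]
```

Run:
```python
import cv2
b=cv2.imread("pics/top0.png"); cv2.imwrite("pics/top_psu.png",cv2.resize(b[130:225,420:560],None,fx=5.5,fy=5.5,interpolation=cv2.INTER_CUBIC))
b=cv2.imread("pics/w1.png"); cv2.imwrite("pics/w_psu.png",cv2.resize(b[100:370,400:640],None,fx=2.2,fy=2.2,interpolation=cv2.INTER_CUBIC))
```

```text
(no output)
```

View pics/top_psu.png

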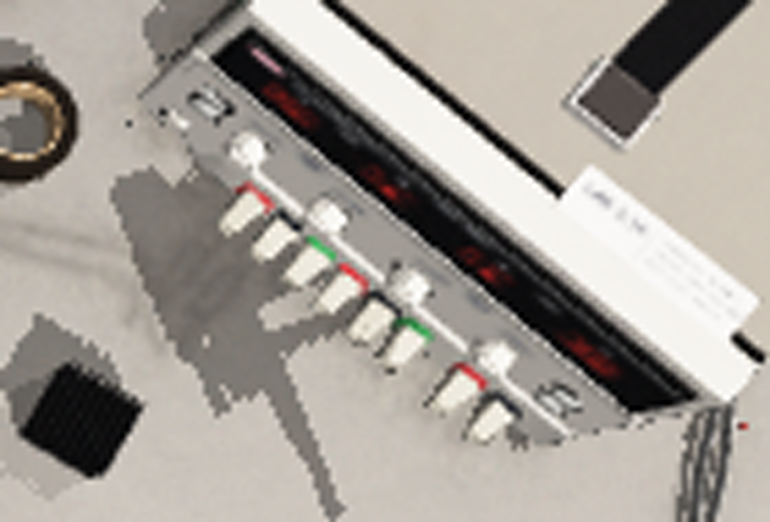

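View pics/w_psu.png

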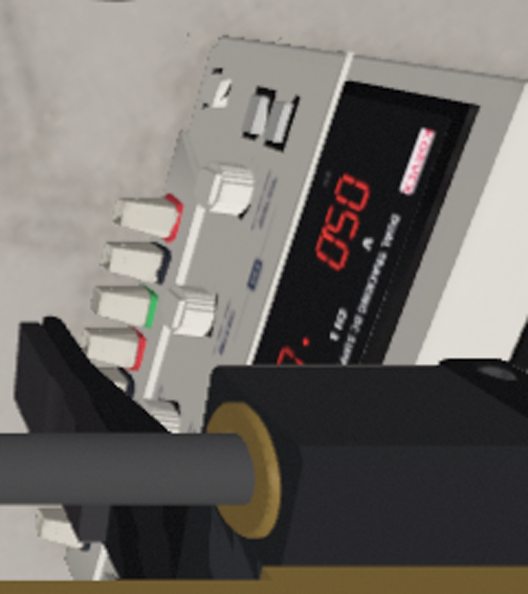

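Run:
```python
from cell import env
import pickle
from h import *
t=env.read_camera("top"); s=pickle.load(open("w1.pkl","rb"))
def tri(a,b):
    o1=t["cam_to_world"][:3,3]; d1=p2w(t,*a,0)-o1; o2=s["cam_to_world"][:3,3]; d2=p2w(s,*b,0)-o2
    A=np.stack([d1,-d2],1); x=np.linalg.lstsq(A,o2-o1,rcond=None)[0]
    p=o1+d1*x[0]; q=o2+d2*x[1]; return (p+q)/2, np.linalg.norm(p-q)
for a,b in [((461.5,171.8),(452.3,197.7)),((467.3,176.4),(447.7,218.2)),((473.3,180.9),(442.3,237.3)),((479.1,186),(440,256.8)),((464.5,157.3),(497.7,193.2))]:
  P,e=tri(a,b); d=P[:2]-[.504,-.3625]; j=np.array([.833,-.553]); k=np.array([.553,.833]); print(P.round(4),e.round(4),"along jaw",d@j,"across",d@k)
print(tri((420+620/5.5,130+415/5.5),(0,0)) and p2w(t,420+200/5.5,130+60/5.5,.15))
```

```text
[ 0.5923 -0.438   0.0192] 0.0027 along jaw 0.11530725320072958 across -0.014109512593757145
[ 0.5789 -0.451   0.0229] 0.0027 along jaw 0.11132066983663405 across -0.03226504572759311
[ 0.5662 -0.4656  0.022 ] 0.0042 along jaw 0.10888462728708778 across -0.05149916157673818
[ 0.5537 -0.4816  0.0205] 0.0015 along jaw 0.1072510205081433 across -0.07169298500060675
[ 0.6156 -0.4278  0.074 ] 0.0064 along jaw 0.12912097781760562 across 0.007310046165074747
[ 0.6393579 -0.3818346  0.15     ]
```

The PSU is clear of the gripper: its nearest part is 107 mm along the jaw line against the body's 95 mm. Descending to the heat sink.

```bash
python3 -m pendant '[0.09,-0.01,-0.8,0,0,0.18,87, 0,0,-1,0,0,0,87, 0,0,-1,0,0,0,87, 0,0,-0.7,0,0,0,87, 0,0,-0.4,0,0,0,87, 0,0,0,0,0,0,87, 0,0,0,0,0,0,87]' 10
python3 - <<'E'
from cell import env
import cv2
r=env.read_camera("wrist"); cv2.imwrite("pics/w2.png",r["image"][:,:,::-1])
o=env.get_obs();print(o["tool_pos"],o["tool_rot"],o["force"])
E
```

```text
time_s: 2.68
tool_pos: [0.5055, -0.3624, 0.008]
tool_rot: [-89.9, -0.0, -123.6]
force: [-0.3, 0.3, 0.4]
grip_width: 0.0874
[ 0.50561837 -0.36248739  0.00819294] [-8.98370256e+01 -1.02330752e-02 -1.23580094e+02] [ 0.590213    0.02742556 -0.87672567]
```

View pics/w2.png

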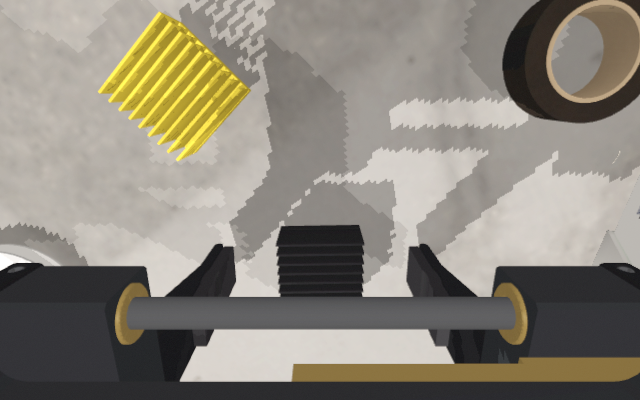

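```bash
python3 -m pendant '[0,0,0,0,0,0,60, 0,0,0,0,0,0,45, 0,0,0,0,0,0,30, 0,0,0,0,0,0,30, 0,0,0,0,0,0,30, 0,0,0,0,0,0,30]' 15;  python3 - <<'E'
from cell import env
import cv2
from h import *
r=env.read_camera("wrist"); cv2.imwrite("pics/w3.png",r["image"][200:320,200:440,::-1].repeat(3,0).repeat(3,1))
o=env.get_obs();print(o["tool_pos"],o["tool_rot"],o["force"],o["grip_width"])
import pickle; pickle.dump((r,o),open("w3.pkl","wb"))
E
```

```text
time_s: 3.48
tool_pos: [0.5045, -0.3617, 0.0065]
tool_rot: [-90.0, -0.0, -123.6]
force: [0.8, 0.2, 0.3]
grip_width: 0.0398
[ 0.50455208 -0.36178087  0.00654705] [-8.99945993e+01 -1.57822343e-03 -1.23574639e+02] [ 0.36314573 -0.28485046 -0.32231913] 0.039527049364990706
```

View pics/w3.png

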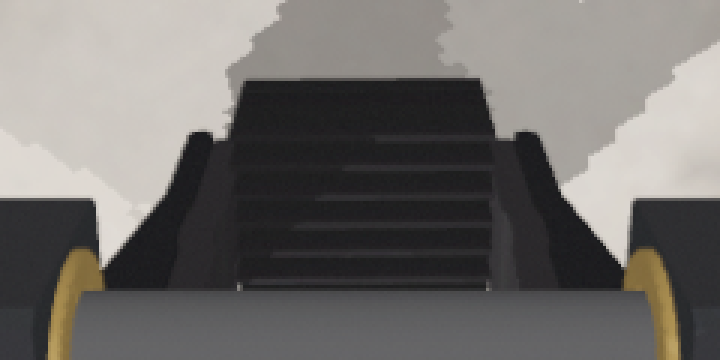

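Run:
```python
from h import *
import pickle
from scipy.spatial.transform import Rotation as Ro
r,o=pickle.load(open("w3.pkl","rb"))
R=Ro.from_euler("xyz",o["tool_rot"],degrees=True).as_matrix()
for px in [(200+243/3,226),(200+363/3,226),(200+481/3,226)]:
    for z in (.023,): print((R.T@(p2w(r,*px,z)-o["tool_pos"])).round(4))
```

```text
[-0.026  -0.0165 -0.0182]
[-0.026  -0.0165 -0.0006]
[-0.026  -0.0165  0.0168]
```

Run:
```python
from h import *
import pickle
from scipy.spatial.transform import Rotation as Ro
r,o=pickle.load(open("w3.pkl","rb"))
R=Ro.from_euler("xyz",o["tool_rot"],degrees=True).as_matrix()
for px,z in [((200+243/3,226),0),((200+481/3,226),0),((200+233/3,200+137/3),.023),((200+493/3,200+137/3),.023)]:
    print((R.T@(p2w(r,*px,z)-o["tool_pos"])).round(4))
```

```text
[-0.0171  0.0065 -0.021 ]
[-0.0171  0.0065  0.0195]
[-0.0165 -0.0165 -0.0201]
[-0.0165 -0.0165  0.0189]
```

Gripped at 39.5 mm. The heat sink's centre sits about 1.5 mm along tool +x from the TCP. Lifting and carrying it to the bay while turning +33.6°.

```bash
python3 -m pendant '[0,0,0.5,0,0,0,30, 0,0,0.8,0,0,0,30, 0,0,0.8,0,0,0,30, 0.07,0.6,0,0,0,0.42,30, 0.07,0.9,0,0,0,0.42,30, 0.07,0.9,0,0,0,0.42,30, 0.07,1,0,0,0,0.42,30, 0.07,1,0,0,0,0.42,30, 0.07,1,0,0,0,0.42,30, 0.07,1,0,0,0,0.42,30]' 15 && python3 -m pendant '[0.07,0.87,0,0,0,0.42,30, 0,0,0,0,0,0,30, 0,0,0,0,0,0,30, 0,0,0,0,0,0,30]'
python3 - <<'E'
from cell import env
import cv2
for n in ("top","wrist"):
  r=env.read_camera(n); a=r["image"]
  if n=="top": a=cv2.resize(a[165:235,260:360],None,fx=8,fy=8,interpolation=cv2.INTER_CUBIC)
  cv2.imwrite(f"pics/{n}4.png",a[:,:,::-1])
o=env.get_obs();print(o["tool_pos"],o["tool_rot"],o["qpos"],o["force"],o["grip_width"])
E
```

```text
time_s: 4.78
tool_pos: [0.5242, -0.1028, 0.0907]
tool_rot: [-90.0, -0.0, -93.9]
force: [0.8, -0.6, -0.1]
grip_width: 0.04
time_s: 5.28
tool_pos: [0.5268, -0.0721, 0.0904]
tool_rot: [-90.0, -0.0, -90.1]
force: [-1.2, -1.4, 0.1]
grip_width: 0.0399
[ 0.52685096 -0.07200196  0.09045149] [-9.00091308e+01 -1.04328122e-02 -9.00804182e+01] [ 36.00013639  13.08608204 -34.43650388 107.88323905   8.38705461
  61.53169303  -1.83825738] [-1.00460546  0.08469362 -0.43317692] 0.039436251026527105
```

View pics/top4.png

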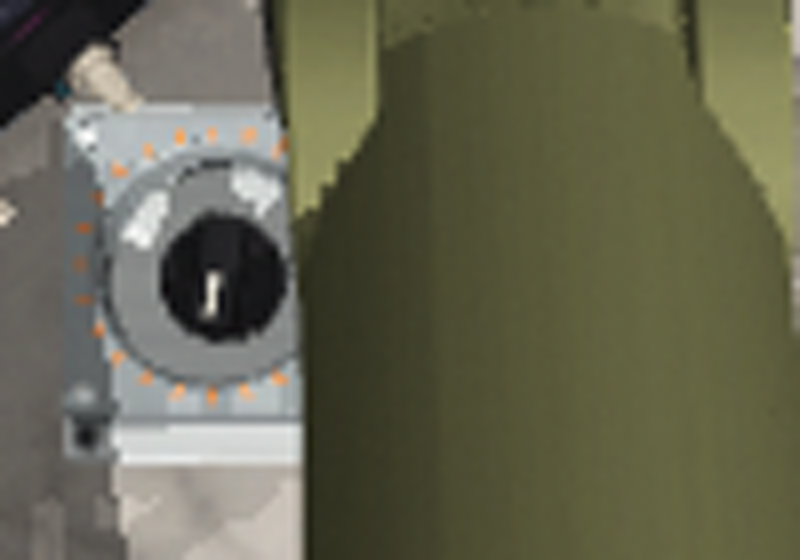

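View pics/wrist4.png

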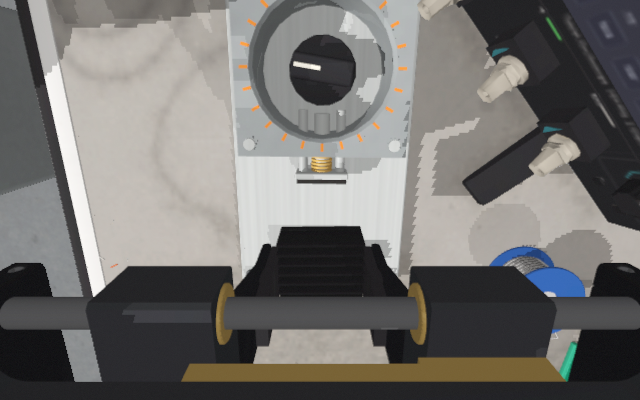

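The wrist view shows the pad with edges at (297,180) and (347,180), the well around (321,67), and the knob bar nearly along x with its pointer at (307,67). I'll measure these.

Run:
```python
from cell import env
import cv2,pickle
from h import *
r=env.read_camera("wrist"); pickle.dump((r,env.get_obs()),open("w4.pkl","wb"))
P=lambda u,v,z:p2w(r,u,v,z).round(4)
print("pad",P(297,181,.031),P(347,181,.031))
print("plate edges z=.01 row 220",P(239,220,.01),P(405,220,.01))
print("housing bottom edge z .05",P(237,155,.05),P(410,158,.05))
a=r["image"]
cv2.imwrite("pics/w4a.png",cv2.resize(np.clip(a[0:200,220:430,::-1].astype(float)*1.6,0,255).astype(np.uint8),None,fx=3,fy=3,interpolation=cv2.INTER_CUBIC))
cv2.imwrite("pics/w4b.png",cv2.resize(np.clip(a[160:320,230:420,::-1].astype(float)*1.8,0,255).astype(np.uint8),None,fx=3.6,fy=3.6,interpolation=cv2.INTER_CUBIC))
```

```text
pad [ 0.5109 -0.0441  0.031 ] [ 0.5431 -0.0441  0.031 ]
plate edges z=.01 row 220 [ 0.4666 -0.0785  0.01  ] [ 0.5876 -0.0787  0.01  ]
housing bottom edge z .05 [ 0.478 -0.024  0.05 ] [ 0.5777 -0.0258  0.05  ]
```

View pics/w4a.png

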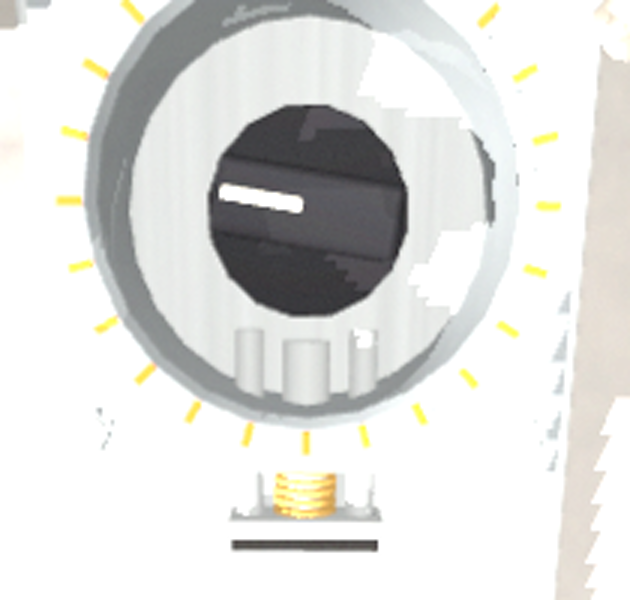

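View pics/w4b.png

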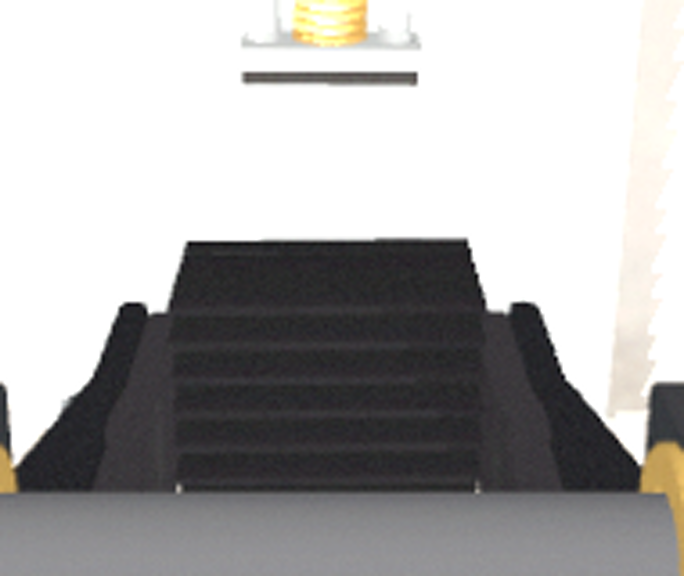

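```bash
python3 -m pendant '[0,0.025,-0.8,0,0,0,30, 0,0,-0.7,0,0,0,30, 0,0,-0.2,0,0,0,30, 0,0,-0.1,0,0,0,30, 0,0,0,0,0,0,30, 0,0,0,0,0,0,30]' && python3 -m pendant '[0,0,-0.025,0,0,0,30, 0,0,0,0,0,0,30, 0,0,0,0,0,0,30]'
python3 - <<'E'
from cell import env
import cv2
for n in ("scene","wrist"):
  r=env.read_camera(n); a=r["image"]
  if n=="scene": a=cv2.resize(a[160:270,270:370],None,fx=6,fy=5.4,interpolation=cv2.INTER_CUBIC)
  cv2.imwrite(f"pics/{n}5.png",a[:,:,::-1])
o=env.get_obs();print(o["tool_pos"],o["tool_rot"],o["force"],o["grip_width"])
E
```

```text
time_s: 6.18
tool_pos: [0.5277, -0.0701, 0.0195]
tool_rot: [-89.9, -0.0, -90.0]
force: [-0.3, 0.8, -0.3]
grip_width: 0.0395
time_s: 6.55
tool_pos: [0.527, -0.0699, 0.0177]
tool_rot: [-90.0, -0.0, -90.0]
force: [-0.4, 0.0, 0.0]
grip_width: 0.0398
[ 0.52693867 -0.06994632  0.01761402] [-8.99949211e+01 -3.13679405e-03 -8.99713301e+01] [ 0.21576009  0.12612467 -1.31049326] 0.039765770761822056
```

View pics/scene5.png

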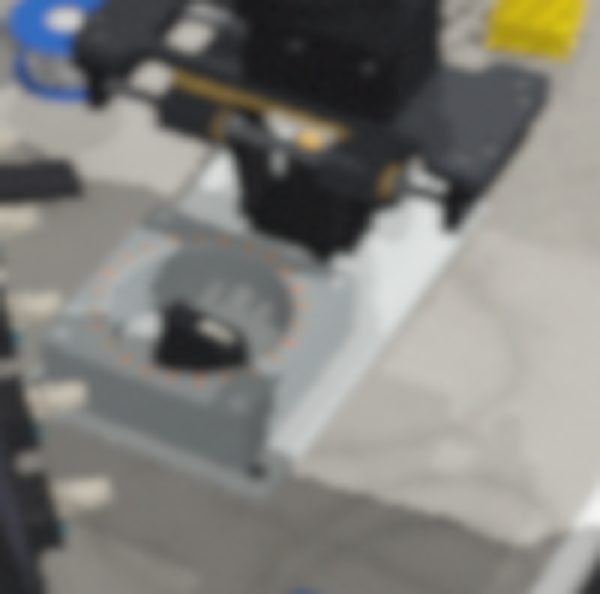

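View pics/wrist5.png

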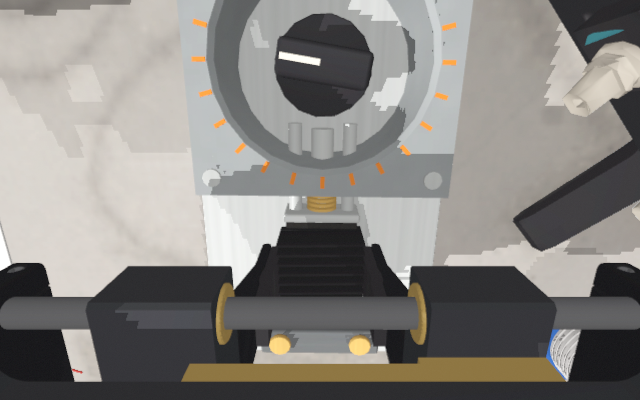

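```bash
python3 -m pendant '[0,0,-0.02,0,0,0,30, 0,0,0,0,0,0,30, 0,0,-0.02,0,0,0,30, 0,0,0,0,0,0,30]'
python3 - <<'E'
from cell import env
import cv2
from h import *
r=env.read_camera("wrist"); a=r["image"]
print(p2w(r,320,227.5,.011),p2w(r,320,245,.034), p2w(r,320,224,.031))
print(np.mean([env.get_obs()["force"] for i in range(5)],0),env.get_obs()["tool_pos"])
cv2.imwrite("pics/w6.png",cv2.resize(np.clip(a[190:370,240:400,::-1].astype(float)*1.8,0,255).astype(np.uint8),None,fx=3.3,fy=3.3,interpolation=cv2.INTER_CUBIC))
E
```

```text
time_s: 7.15
tool_pos: [0.527, -0.0699, 0.0165]
tool_rot: [-90.0, -0.0, -90.0]
force: [-2.5, 0.5, 4.8]
grip_width: 0.04
[ 0.52588595 -0.05288598  0.011     ] [ 0.52593213 -0.05220749  0.034     ] [ 0.52592491 -0.04334825  0.031     ]
[-1.89154371  0.32884582  5.58120554] [ 0.526981   -0.06991373  0.016481  ]
```

View pics/w6.png

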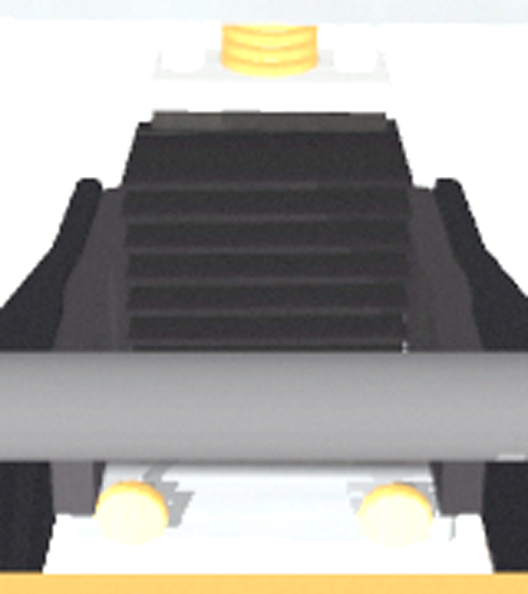

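The heat sink is on the floor with about 5 N of contact. Its +y edge is at y≈-0.0525, well clear of the pad. Releasing and retreating upwards.

```bash
python3 -m pendant '[0,0,0.015,0,0,0,44, 0,0,0,0,0,0,60, 0,0,0,0,0,0,70, 0,0,0,0,0,0,70, 0,0,0.3,0,0,0,70, 0,0,0.7,0,0,0,70, 0,0,1,0,0,0,70, 0,0,1,0,0,0,70, 0,0,0,0,0,0,70]'
python3 - <<'E'
from cell import env
import cv2,pickle
from h import *
for n in ("top","wrist"):
  r=env.read_camera(n); a=r["image"]; pickle.dump((r,env.get_obs()),open(n+"7.pkl","wb"))
  cv2.imwrite(f"pics/{n}7.png",a[:,:,::-1])
print(np.mean([env.get_obs()["force"] for i in range(5)],0),env.get_obs()["tool_pos"])
E
```

```text
time_s: 8.32
tool_pos: [0.5298, -0.07, 0.1409]
tool_rot: [-89.6, -0.1, -90.0]
force: [-0.1, -0.4, 0.4]
grip_width: 0.07
[ 0.09202089 -0.37382161 -1.50669378] [ 0.52713131 -0.07005189  0.13729184]
```

View pics/wrist7.png

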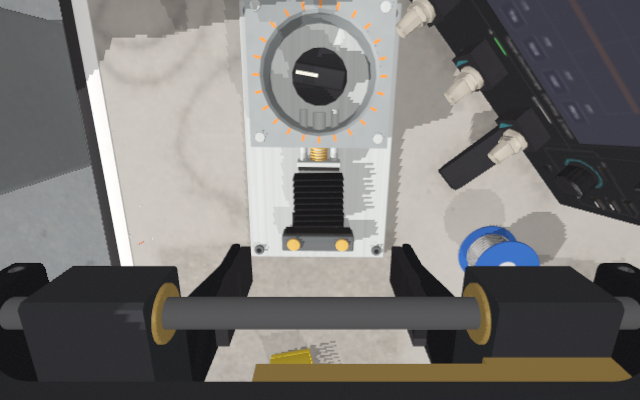

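Run:
```python
import cv2,pickle
from h import *
r,o=pickle.load(open("wrist7.pkl","rb")); a=r["image"]
cv2.imwrite("pics/w7c.png",cv2.resize(np.clip(a[140:265,235:405,::-1].astype(float)*1.5,0,255).astype(np.uint8),None,fx=4.5,fy=4.5,interpolation=cv2.INTER_CUBIC))
cv2.imwrite("pics/w7k.png",cv2.resize(np.clip(a[0:150,235:400,::-1].astype(float)*1.5,0,255).astype(np.uint8),None,fx=4,fy=4,interpolation=cv2.INTER_CUBIC))
```

```text
(no output)
```

View pics/w7c.png

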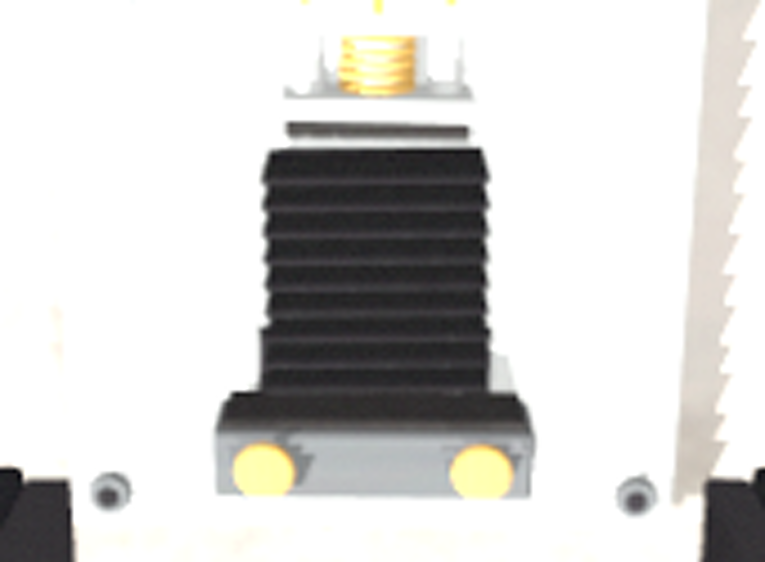

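View pics/w7k.png

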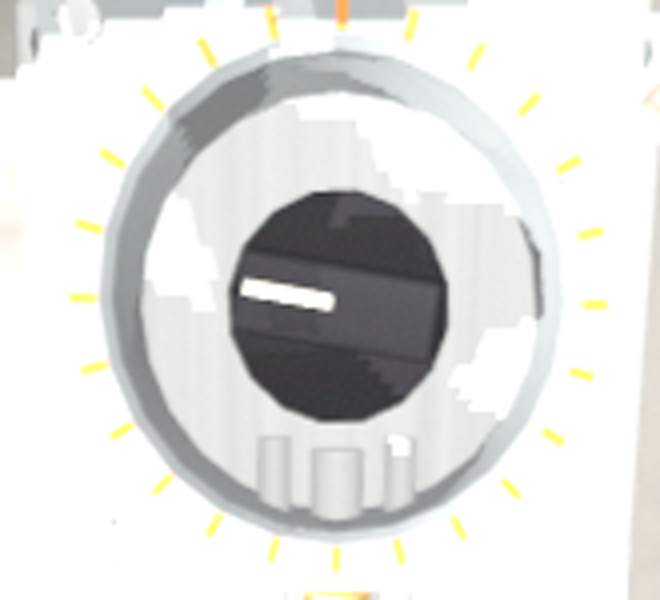

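Run:
```python
import pickle
from h import *
r,o=pickle.load(open("wrist7.pkl","rb"))
f=lambda x,y,z,s=4,ox=235,oy=0: p2w(r,(x+.5)/s-.5+ox,(y+.5)/s-.5+oy,z)
print("well",f(338.5,300.5,.05), "LR ticks",f(82,297,.05),f(595,304,.05),"TB",f(342,10,.05),f(337,558,.05))
a=f(242,288,.04);b=f(333,302,.04);print("pointer",a,b,np.degrees(np.arctan2((a-b)[1],-(a-b)[0])))
for q in [((250,252),(440,287)),((232,333),(428,362))]:
  a,b=f(*q[0],.04),f(*q[1],.04); print("bar edge",a,b,np.degrees(np.arctan2((a-b)[1],-(a-b)[0])))
g=lambda x,y,z:f(x,y,z,4.5,235,140)
print("hs",g(265,165,.033),g(488,165,.033),"top edge",g(272,150,.033),g(484,150,.033)); print("pad",g(287,130,.031),g(468,131,.031)); print("backstop edge",g(230,395,.029),g(520,395,.029))
print(f(232,305,.018),f(447,305,.018),f(340,190,.018),f(340,420,.018))
```

```text
well [0.52685823 0.02322326 0.05      ] LR ticks [0.4842072  0.02373244 0.05      ] [0.56962804 0.02271267 0.05      ] TB [0.52743061 0.06625757 0.05      ] [ 0.52657353 -0.01933251  0.05      ]
pointer [0.51020066 0.02562511 0.04      ] [0.5259072  0.02336334 0.04      ] 8.19435250543483
bar edge [0.51169339 0.03142109 0.04      ] [0.54439    0.02581936 0.04      ] 9.721778482534866
bar edge [0.5083044  0.01826231 0.04      ] [0.54254584 0.01347306 0.04      ] 7.96213587348512
hs [ 0.5069023  -0.05007986  0.033     ] [ 0.54525147 -0.05008801  0.033     ] top edge [ 0.50816093 -0.04744538  0.033     ] [ 0.54451314 -0.04745166  0.033     ]
pad [ 0.51067621 -0.04438358  0.031     ] [ 0.54182595 -0.04456252  0.031     ]
backstop edge [ 0.49925382 -0.09405418  0.029     ] [ 0.55222511 -0.09409945  0.029     ]
[0.50686501 0.02364319 0.018     ] [0.54724774 0.02367935 0.018     ] [0.52714809 0.04355472 0.018     ] [0.52714063 0.00282983 0.018     ]
```

Run:
```python
import cv2,pickle
from h import *
r,o=pickle.load(open("wrist7.pkl","rb")); a=r["image"]
cv2.imwrite("pics/w7s.png",cv2.resize(np.clip(a[0:235,380:640,::-1].astype(float)*2,0,255).astype(np.uint8),None,fx=2.9,fy=2.5,interpolation=cv2.INTER_CUBIC))
b=cv2.imread("pics/top0.png"); cv2.imwrite("pics/t0s.png",cv2.resize(np.clip(b[135:235,200:330].astype(float)*2,0,255).astype(np.uint8),None,fx=6,fy=6,interpolation=cv2.INTER_CUBIC))
```

```text
(no output)
```

View pics/w7s.png

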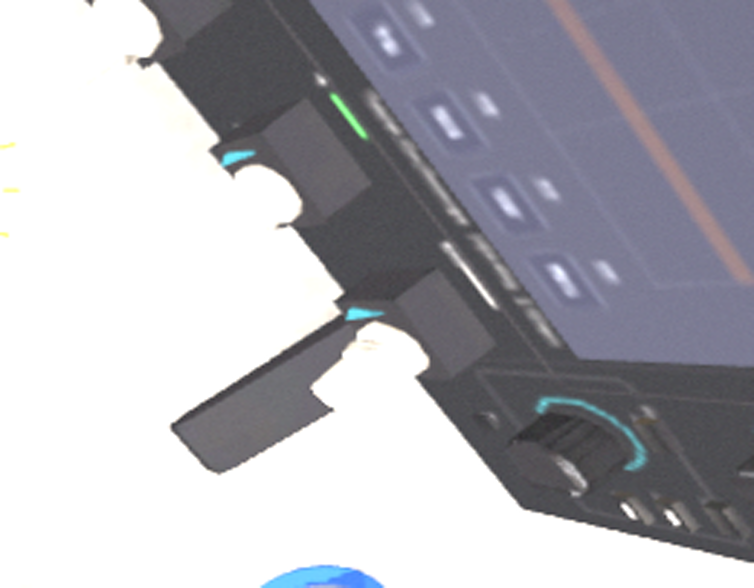

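View pics/t0s.png

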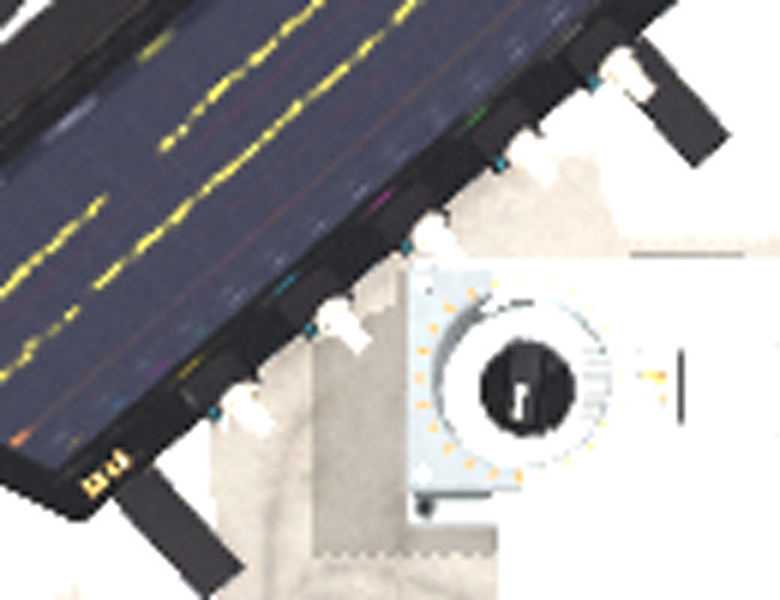

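Run:
```python
from cell import env
import pickle
from h import *
t=pickle.load(open("top7.pkl","rb"))[0]; s=pickle.load(open("wrist7.pkl","rb"))[0]
def tri(a,b):
    o1=t["cam_to_world"][:3,3]; d1=p2w(t,*a,0)-o1; o2=s["cam_to_world"][:3,3]; d2=p2w(s,*b,0)-o2
    A=np.stack([d1,-d2],1); x=np.linalg.lstsq(A,o2-o1,rcond=None)[0]
    p=o1+d1*x[0]; q=o2+d2*x[1]; return (p+q)/2, np.linalg.norm(p-q)
n=np.array([.757,.653]); w=np.array([.527,.022])
for nm,a,b in [("green led",(477,115),(348,115)),("bnc4 tip?",(540,180),(240,205)),("bnc5 tip",(640,95),(322,395)),("teal4",(498,163),(225,158)),("teal5",(593,83),(350,313)),("block4 top out corner",(500,100),(305,100)),("foot end",(697,165),(217,470)),("face bottom right",(680,0),(523,507))]:
    P,e=tri((200+a[0]/6,135+a[1]/6),(380+b[0]/2.9,b[1]/2.5)); print(nm,P.round(4),e.round(4),"n off",((P[:2]-w)@n).round(4))
```

```text
green led [0.6391 0.0386 0.062 ] 0.0021 n off 0.0957
bnc4 tip? [0.6057 0.0133 0.0902] 0.0099 n off 0.0539
bnc5 tip [ 0.6487 -0.032   0.0526] 0.0008 n off 0.0569
teal4 [0.6261 0.032  0.0285] 0.0001 n off 0.0816
teal5 [ 0.6585 -0.0107  0.0391] 0.0001 n off 0.0782
block4 top out corner [ 0.6672  0.0448 -0.0233] 0.0177 n off 0.121
foot end [ 0.6196 -0.054   0.0586] 0.0071 n off 0.0204
face bottom right [ 0.6767 -0.0514  0.0933] 0.0034 n off 0.0654
```

The heat sink stands square and centred: its x centre is 0.526 and the pad's is 0.527. The knob is at about 8.5° (0.15 rad), with its axis near (0.527, 0.0225). The scope face lies about 100 mm from the well axis at body height, so I'll lean the tool about 6° away from it along the jaw line. Now turning the gripper over the well.

```bash
python3 -m pendant '[0,0.25,0,0,0,1,34, 0,0.25,0,0,0,1,34, 0,0.25,0,0,0,1,34, 0,0.25,0,0,0,1,34, 0,0.25,0,0,0,1,34, 0,0.25,0,0,0,1,34, 0,0.25,0,0,0,1,34, 0,0.25,0,0,0,1,34, 0,0.25,0,0,0,0.15,34, 0,0.05,0,0,0,0,34]' 20 && python3 -m pendant '[0,0,-0.4,0.59,-0.09,0,34, 0,0,-0.4,0,0,0,34, 0,0,0,0,0,0,34, 0,0,0,0,0,0,34]'
python3 - <<'E'
from cell import env
import cv2,pickle
from h import *
for n in ("scene","wrist"):
  r=env.read_camera(n); a=r["image"]; pickle.dump((r,env.get_obs()),open(n+"8.pkl","wb"))
  cv2.imwrite(f"pics/{n}8.png",a[:,:,::-1])
o=env.get_obs();print(o["tool_pos"],o["tool_rot"],o["qpos"])
E
```

```text
time_s: 9.68
tool_pos: [0.5264, 0.0229, 0.136]
tool_rot: [-90.0, 0.1, -8.5]
force: [0.2, -0.1, -0.1]
grip_width: 0.0341
time_s: 10.18
tool_pos: [0.5271, 0.0231, 0.1049]
tool_rot: [-84.0, -0.0, -8.4]
force: [0.2, 0.1, -0.0]
grip_width: 0.0338
[0.52743844 0.02297696 0.10522423] [-8.40382818e+01 -8.30826493e-02 -8.40044656e+00] [ 41.40551407  13.08114586 -47.05056369 108.22345199   4.27275436
  61.39520748  74.83036611]
```

View pics/wrist8.png

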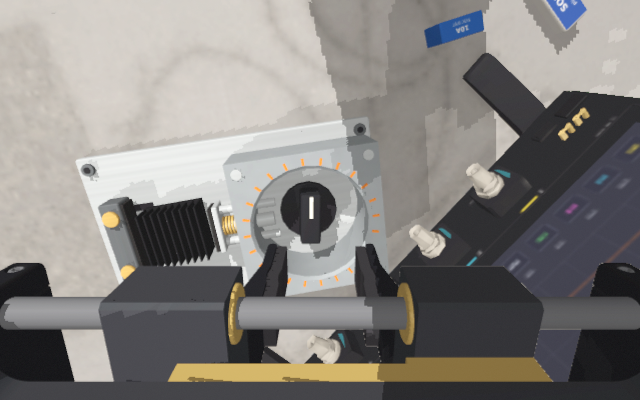

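View pics/scene8.png

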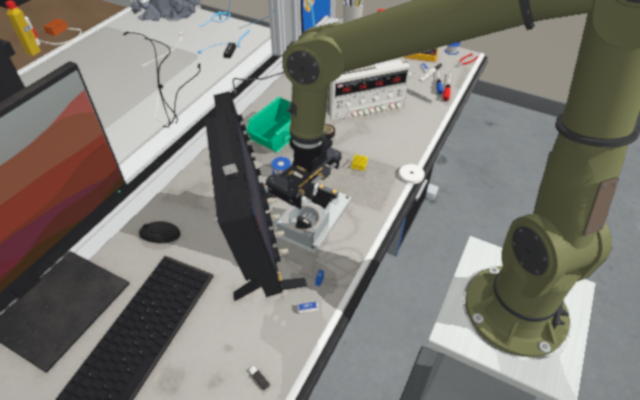

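Run:
```python
import cv2,pickle
from h import *
r,o=pickle.load(open("wrist8.pkl","rb")); a=r["image"]
cv2.imwrite("pics/w8k.png",cv2.resize(np.clip(a[150:260,240:385,::-1].astype(float)*2,0,255).astype(np.uint8),None,fx=5,fy=5,interpolation=cv2.INTER_CUBIC))
```

```text
(no output)
```

View pics/w8k.png

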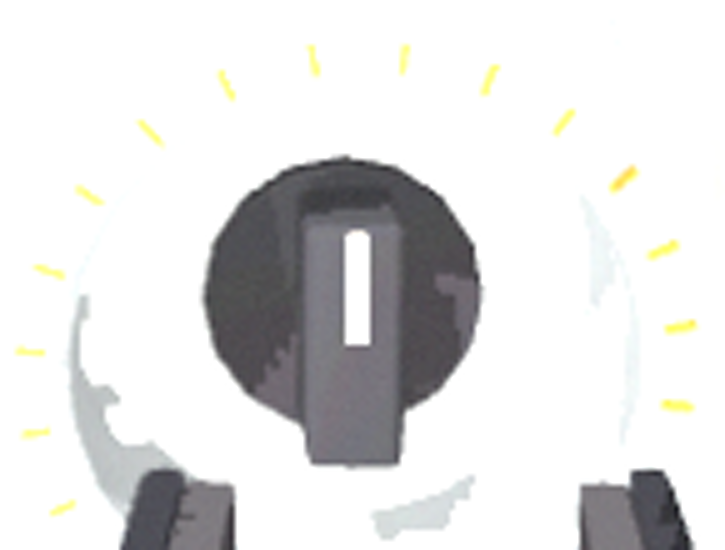

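Run:
```python
import pickle
from h import *
from scipy.spatial.transform import Rotation as Ro
r,o=pickle.load(open("wrist8.pkl","rb"))
f=lambda x,y,z,s=5,ox=240,oy=150: p2w(r,(x+.5)/s-.5+ox,(y+.5)/s-.5+oy,z)
a,b=f(352,213,.04),f(355,465,.04); print("bar",a,b,(a+b)/2, np.degrees(np.arctan2((a-b)[1],-(a-b)[0])))
a,b=f(357,230,.04),f(357,345,.04); print("pointer",a,b, np.degrees(np.arctan2((a-b)[1],-(a-b)[0])))
c=[f(205,290,.018),f(480,290,.018)]; print("skirt",c,np.mean(c,0))
R=Ro.from_euler("xyz",o["tool_rot"],degrees=True).as_matrix(); print(R.round(3),o["tool_pos"])
```

```text
bar [0.50801248 0.02570344 0.04      ] [0.54405675 0.02048499 0.04      ] [0.52603461 0.02309421 0.04      ] 8.237976089022856
pointer [0.51045557 0.02599766 0.04      ] [0.52656963 0.02348936 0.04      ] 8.847609170153625
skirt [array([0.52221934, 0.00328871, 0.018     ]), array([0.52951009, 0.0433398 , 0.018     ])] [0.52586472 0.02331425 0.018     ]
[[ 0.989  0.017  0.145]
 [-0.146  0.103  0.984]
 [ 0.001 -0.995  0.104]] [0.52743844 0.02297696 0.10522423]
```

```bash
python3 -m pendant '[-0.02,0.01,-0.7,0,0,0,28, 0,0,-0.5,0,0,0,28, 0,0,0,0,0,0,28, 0,0,0,0,0,0,28]' && python3 -m pendant '[0,0,-0.3,0,0,0,28, 0,0,-0.3,0,0,0,28, 0,0,-0.2,0,0,0,28, 0,0,0,0,0,0,28, 0,0,0,0,0,0,28]'
python3 - <<'E'
from cell import env
import cv2,pickle
from h import *
r=env.read_camera("wrist"); a=r["image"]; pickle.dump((r,env.get_obs()),open("wrist9.pkl","wb"))
cv2.imwrite("pics/w9.png",a[:,:,::-1])
o=env.get_obs();print(o["tool_pos"],o["tool_rot"],o["force"],o["wrist_torque"])
E
```

```text
time_s: 10.78
tool_pos: [0.527, 0.0228, 0.0576]
tool_rot: [-84.0, -0.1, -8.5]
force: [0.9, 0.3, -0.6]
grip_width: 0.0279
time_s: 11.4
tool_pos: [0.5263, 0.0226, 0.0247]
tool_rot: [-84.0, -0.0, -8.5]
force: [0.6, 0.9, 0.8]
grip_width: 0.0278
[0.52642486 0.0225399  0.02484473] [-8.40198931e+01 -4.98115039e-02 -8.47339714e+00] [0.13864662 0.23042999 0.45349859] [-0.02800737 -0.18317215 -0.01074633]
```

View pics/w9.png

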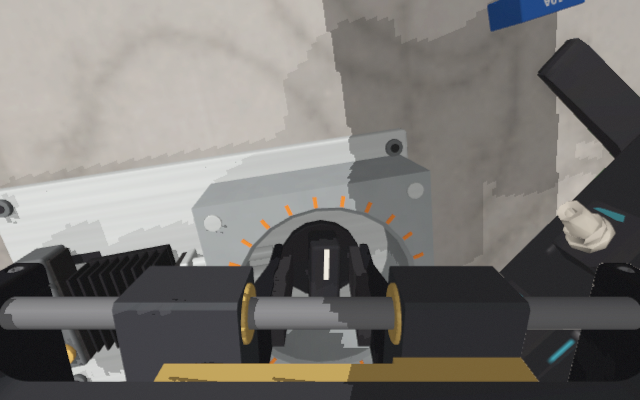

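The fingers straddle the bar without touching it. Closing.

```bash
python3 -m pendant '[0,0,0,0,0,0,18, 0,0,0,0,0,0,13, 0,0,0,0,0,0,8, 0,0,0,0,0,0,8, 0,0,0,0,0,0,8]' 50
python3 - <<'E'
from cell import env
import numpy as np
o=env.get_obs();print(o["tool_pos"],o["tool_rot"],o["force"],o["wrist_torque"],o["grip_width"],env.get_obs()["force"])
E
```

```text
time_s: 12.08
tool_pos: [0.5266, 0.0237, 0.025]
tool_rot: [-83.9, -0.1, -8.4]
force: [1.1, 4.8, 2.2]
grip_width: 0.0138
[0.52659417 0.02371437 0.02502851] [-8.39458804e+01 -6.90950926e-02 -8.43709245e+00] [1.14703636 4.80152869 2.22434903] [ 0.83664317 -0.26177492 -0.11965734] 0.01378285253022843 [1.14703636 4.80152869 2.22434903]
```

```bash
cat > st.py <<'E'
from cell import env
import numpy as np
o=env.get_obs();np.set_printoptions(precision=4,suppress=True)
th=-o["tool_rot"][2]
print("pos",o["tool_pos"],"rpy",o["tool_rot"],"F",o["force"],"T",o["wrist_torque"],"w",o["grip_width"],"rad",np.radians(th))
E
python3 -m pendant '[0,0.03,0,0,0,0,8, 0,0,0,0,0,-0.3,8, 0,0,0,0,0,-0.3,8, 0,0,0,0,0,-0.3,8, 0,0,0,0,0,0,8, 0,0,0,0,0,0,8]'; python3 st.py; python3 -m pendant '[0,0,0,0,0,-0.4,8, 0,0,0,0,0,-0.4,8, 0,0,0,0,0,0,8, 0,0,0,0,0,0,8]'; python3 st.py
```

```text
time_s: 12.82
tool_pos: [0.5268, 0.0239, 0.025]
tool_rot: [-84.0, -0.1, -17.4]
force: [0.8, 4.5, 3.8]
grip_width: 0.0143
pos [0.5268 0.0239 0.025 ] rpy [-84.0055  -0.0918 -17.3904] F [0.7924 4.5303 3.8078] T [ 0.5506 -0.4013  0.2801] w 0.014321268780783453 rad 0.30352004556429946
time_s: 13.32
tool_pos: [0.5269, 0.0241, 0.025]
tool_rot: [-84.0, -0.1, -25.4]
force: [2.9, 3.8, 3.1]
grip_width: 0.014
pos [0.5269 0.0241 0.025 ] rpy [-83.9682  -0.0825 -25.3693] F [2.9043 3.8322 3.0643] T [ 0.6599 -0.5175  0.2174] w 0.013953793747794659 rad 0.44277842646362353
```

```bash
python3 - <<'E'
from cell import env
import cv2
r=env.read_camera("wrist"); a=r["image"]
cv2.imwrite("pics/w10.png",a[:,:,::-1])
E
python3 -m pendant '[0,0,0,0,0,-0.3,8]'; python3 st.py;python3 -m pendant '[0,0,0,0,0,-0.3,8]'; python3 st.py
```

```text
time_s: 13.5
tool_pos: [0.5269, 0.0241, 0.025]
tool_rot: [-84.0, -0.1, -28.4]
force: [2.2, 4.5, 3.3]
grip_width: 0.014
pos [0.5269 0.0241 0.025 ] rpy [-83.9601  -0.0788 -28.4162] F [2.2392 4.5262 3.2906] T [ 0.6535 -0.5592  0.3964] w 0.014024323054630883 rad 0.495955848348906
time_s: 13.62
tool_pos: [0.527, 0.0241, 0.025]
tool_rot: [-84.0, -0.1, -31.4]
force: [2.9, 4.7, 2.9]
grip_width: 0.014
pos [0.527  0.0241 0.025 ] rpy [-83.9506  -0.0873 -31.434 ] F [2.943  4.6527 2.8795] T [ 0.6511 -0.6218  0.4195] w 0.014013769483658704 rad 0.5486260897246427
```

View pics/w10.png

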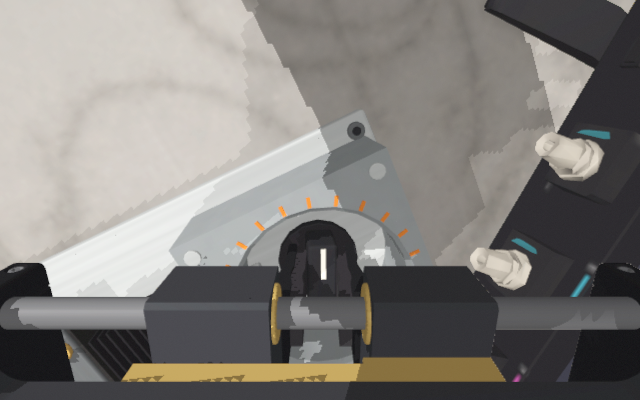

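The pointer turns with the gripper. The free-running torque is about 0.40 N·m in motion. Now small steps, reading the torque while moving.

```bash
m() { python3 st.py | grep -o 'F.*'; }
python3 -m pendant '[0,0,0,0,0,-0.2,8]'>/dev/null; m; python3 -m pendant '[0,0,0,0,0,-0.2,8]'>/dev/null; m; python3 -m pendant '[0,0,0,0,0,-0.2,8]' >/dev/null; m
```

```text
F [3.4736 4.7093 1.1233] T [ 0.6727 -0.6489  0.4026] w 0.014137455227925266 rad 0.5829878584795032
F [2.7387 4.9788 2.2397] T [ 0.6938 -0.6682  0.4463] w 0.014146425906672097 rad 0.6177915564661149
F [3.625  5.5884 1.5268] T [ 0.7342 -0.6574  0.4093] w 0.014117465728295878 rad 0.652693751038691
```

```bash
m() { python3 st.py | grep -o 'F.*'; }
python3 -m pendant '[0,0,0,0,0,-0.2,8]'>/dev/null; m; python3 -m pendant '[0,0,0,0,0,-0.2,8]'>/dev/null; m
```

```text
F [3.4556 5.6672 2.2429] T [ 0.6933 -0.7248  0.3967] w 0.013885398650002547 rad 0.6875408677907744
F [4.1159 6.0071 1.7911] T [ 0.6759 -0.7086  0.4653] w 0.013829443634517265 rad 0.722422112741248
```

```bash
m() { python3 st.py | grep -o 'F.*'; }
python3 -m pendant '[0,0,0,0,0,-0.2,8]'>/dev/null; m
```

```text
F [3.8706 5.5484 1.8828] T [ 0.7194 -0.7502  0.422 ] w 0.013950688632209501 rad 0.7573580341020467
```

```bash
m() { python3 st.py | grep -o 'F.*'; }
python3 -m pendant '[0,0,0,0,0,-0.2,8]'>/dev/null; m; python3 -m pendant '[0,0,0,0,0,-0.2,8]'>/dev/null; m
```

```text
F [4.1985 4.9507 1.1236] T [ 0.6995 -0.7322  0.4278] w 0.013919275668338978 rad 0.7922204807105453
F [4.4768 5.5277 0.9494] T [ 0.7464 -0.7451  0.423 ] w 0.013711632927077702 rad 0.8270853069282338
```

Run:
```python
from cell import env
import cv2
r=env.read_camera("wrist"); a=r["image"]; cv2.imwrite("pics/w11.png",a[:,:,::-1])
r=env.read_camera("scene"); a=r["image"]
cv2.imwrite("pics/s11.png",cv2.resize(a[150:270,250:400,::-1],None,fx=5,fy=5,interpolation=cv2.INTER_CUBIC))
```

```text
(no output)
```

View pics/w11.png

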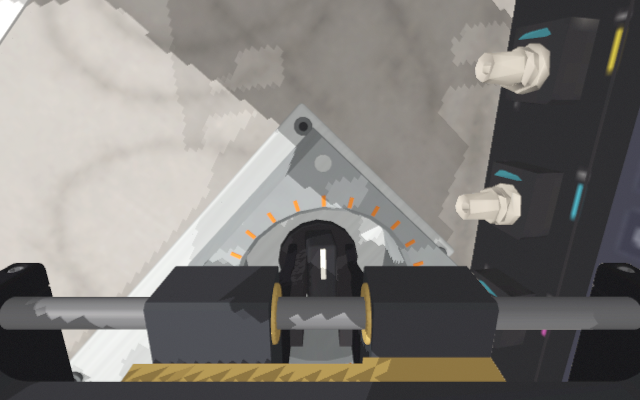

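View pics/s11.png

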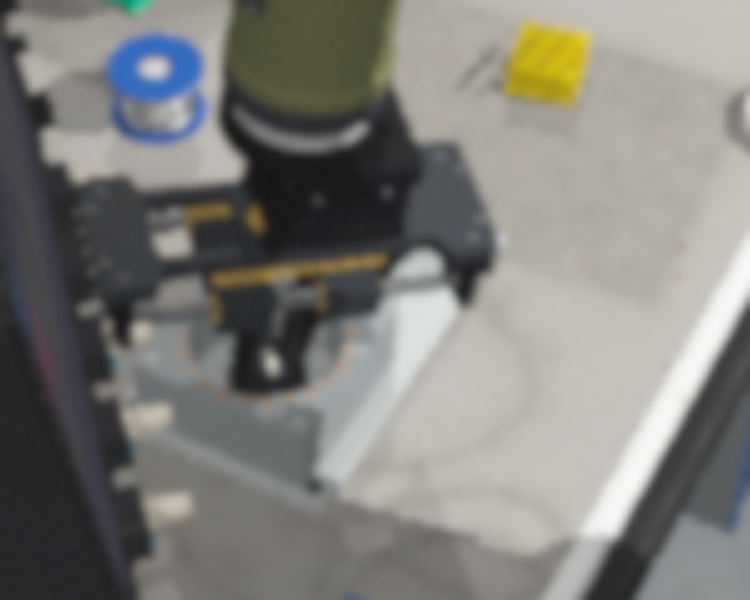

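The gripper end is clear of the scope. Continuing.

```bash
m() { python3 st.py | grep -o 'F.*'; }
python3 -m pendant '[0,0,0,0,0,-0.2,8]'>/dev/null; m; python3 -m pendant '[0,0,0,0,0,-0.2,8]'>/dev/null; m
```

```text
F [4.2443 4.3915 1.2494] T [ 0.7433 -0.7748  0.4324] w 0.014023011084137978 rad 0.8618557112458156
F [3.6256 5.3213 0.8371] T [ 0.8153 -0.8668  0.417 ] w 0.013793031250728097 rad 0.897009276468137
```

```bash
m() { python3 st.py | grep -o 'F.*'; }
python3 -m pendant '[0,0,0,0,0,-0.2,8]'>/dev/null; m; python3 -m pendant '[0,0,0,0,0,-0.2,8]'>/dev/null; m
```

```text
F [4.6802 4.8524 1.0521] T [ 0.7848 -0.8215  0.4232] w 0.01391512845815514 rad 0.9318044766801523
F [3.8623 5.7476 0.0273] T [ 0.8069 -0.7824  0.4294] w 0.014096073271027552 rad 0.9666824448237493
```

```bash
m() { python3 st.py | grep -o 'F.*'; }
python3 -m pendant '[0,0,0,0,0,-0.2,8]'>/dev/null; m; python3 -m pendant '[0,0,0,0,0,-0.2,8]'>/dev/null; m
```

```text
F [ 5.2767  6.0818 -0.1029] T [ 0.8403 -0.8852  0.412 ] w 0.014091693386275824 rad 1.0015806395373297
F [ 5.4446  4.8743 -0.5257] T [ 0.866  -0.8948  0.4611] w 0.013360562594482478 rad 1.0365318234291276
```

```bash
m() { python3 st.py | grep -o 'F.*'; }
python3 -m pendant '[0,0,0,0,0,-0.2,8]'>/dev/null; m
```

```text
F [ 5.3622  5.6319 -0.3748] T [ 0.8233 -0.8684  0.5224] w 0.014390092250113283 rad 1.0712825168612483
```

```bash
m() { python3 st.py | grep -o 'F.*'; }
python3 -m pendant '[0,0,0,0,0,-0.2,8]'>/dev/null; m
```

```text
F [ 5.1764  5.3103 -1.2653] T [ 0.803  -0.9087  0.5814] w 0.013635339519163426 rad 1.1059901057985968
```

The torque began rising at about 1.02 rad, and the slope matches the spring (0.07 N·m per 2° step). The squeeze is now about 10.5–11 N. I need about 0.022 rad more.

```bash
m() { python3 st.py | grep -o 'F.*'; }
python3 -m pendant '[0,0,0,0,0,-0.13,8]'>/dev/null; m;  python3 -m pendant '[0,0,0,0,0,0,8]'>/dev/null; m
```

```text
F [ 4.9977  4.9012 -0.0016] T [ 0.891  -0.9686  0.5991] w 0.013630540693363247 rad 1.1281226161165794
F [ 5.9728  5.1328 -0.7567] T [ 0.799  -0.9067  0.5706] w 0.013934748927294537 rad 1.1274690503655325
```

```bash
m() { python3 st.py | grep -o 'F.*'; }
python3 -m pendant '[0,0,0,0,0,-0.08,8]'>/dev/null; m;  python3 -m pendant '[0,0,0,0,0,0,8]'>/dev/null; m; python3 -m pendant '[0,0,0,0,0,0,8]'>/dev/null; m
python3 - <<'E'
from cell import env
import cv2
r=env.read_camera("wrist"); a=r["image"]; cv2.imwrite("pics/w12.png",a[:,:,::-1])
E
```

```text
F [ 6.2517  5.3363 -0.3712] T [ 0.7974 -0.9341  0.617 ] w 0.013958147459360871 rad 1.141495718711435
F [ 5.6447  4.7773 -0.2992] T [ 0.7852 -0.9348  0.6349] w 0.014052846011380207 rad 1.1412633490186697
F [ 6.3628  5.5232 -1.0114] T [ 0.8223 -0.919   0.5843] w 0.014276781395633289 rad 1.141188292033194
```

View pics/w12.png

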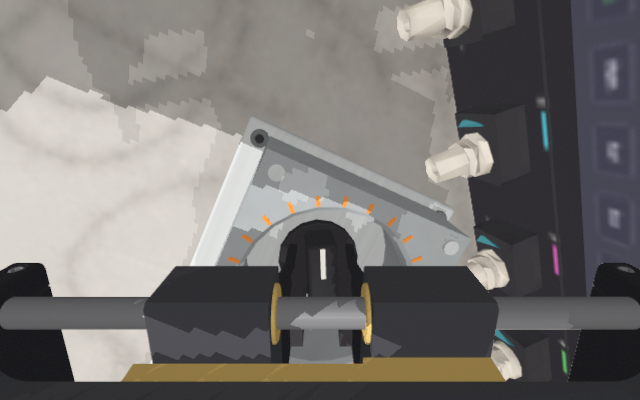

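The torque change says about 13 N and the angle past onset says about 15 N, so the squeeze is about 14 N. Opening the fingers and rising out of the well.

```bash
python3 -m pendant '[0,0,0,0,0,0,20, 0,0,0,0,0,0,28, 0,0,0,0,0,0,28]'; python3 st.py; python3 -m pendant '[0,0,0.3,0,0,0,28, 0,0,0.6,0,0,0,28, 0,0,1,0,0,0,28, 0,0,1,0,0,0,28, 0,0,0.5,0,0,0,28, 0,0,0,0,0,0,28]'; python3 st.py
python3 - <<'E'
from cell import env
import cv2,pickle
r=env.read_camera("wrist"); a=r["image"]; cv2.imwrite("pics/w13.png",a[:,:,::-1]); pickle.dump((r,env.get_obs()),open("wrist13.pkl","wb"))
E
```

```text
time_s: 16.77
tool_pos: [0.525, 0.0221, 0.0238]
tool_rot: [-84.2, -0.0, -65.6]
force: [0.1, -0.4, -0.0]
grip_width: 0.0264
pos [0.525  0.0221 0.0238] rpy [-84.1922  -0.0253 -65.6315] F [ 0.0553 -0.4312 -0.0455] T [-0.0774  0.0028  0.031 ] w 0.026414418839159324 rad 1.145485174675302
time_s: 17.52
tool_pos: [0.5274, 0.0233, 0.1629]
tool_rot: [-83.8, -0.2, -65.6]
force: [0.2, 0.6, -0.0]
grip_width: 0.028
pos [0.5274 0.0233 0.1629] rpy [-83.8456  -0.185  -65.5964] F [ 0.2416  0.5823 -0.0037] T [-0.0603  0.0379  0.0313] w 0.028035630226106042 rad 1.144872775440295
```

View pics/w13.png

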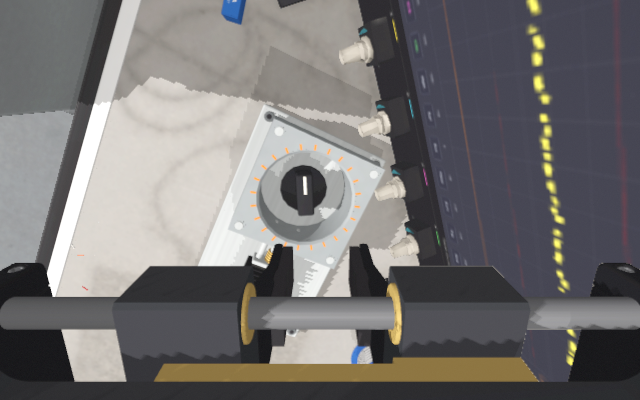

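```bash
python3 -m pendant '[0,-0.8,0,-0.12,0.27,0,28, 0,-0.8,0,-0.13,0.28,0,28, 0,-0.8,0,0,0,-0.8,28, 0,-0.5,0,0,0,-0.8,28, 0,0,0,0,0,-0.84,28, 0,0,0,0,0,0,28, 0,0,0,0,0,0,28]'
python3 - <<'E'
from cell import env
import cv2,pickle
r=env.read_camera("wrist"); a=r["image"]; cv2.imwrite("pics/w14.png",a[:,:,::-1]); pickle.dump((r,env.get_obs()),open("wrist14.pkl","wb"))
cv2.imwrite("pics/w14c.png",cv2.resize(a[40:290,230:410,::-1],None,fx=3,fy=2.4,interpolation=cv2.INTER_CUBIC))
E
```

```text
time_s: 18.45
tool_pos: [0.5256, -0.0918, 0.1598]
tool_rot: [-90.2, 0.0, -89.8]
force: [0.4, 0.3, 0.9]
grip_width: 0.0278
```

View pics/w14.png

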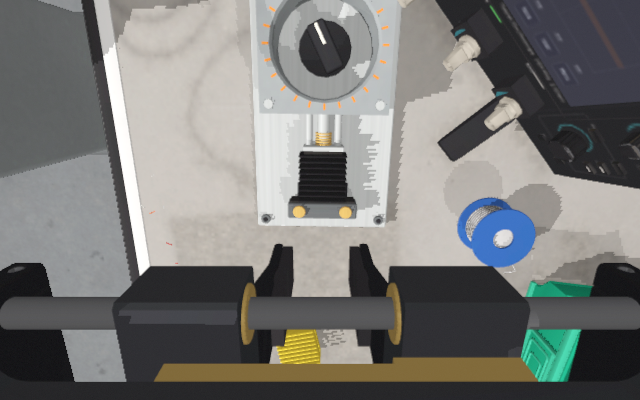

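View pics/w14c.png

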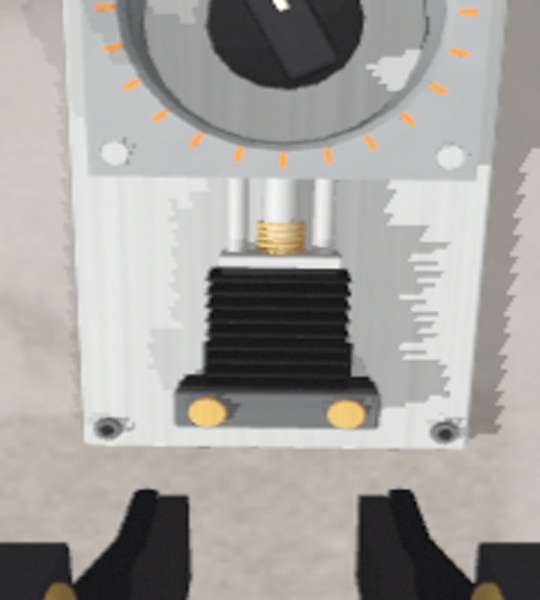

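Run:
```python
import cv2,pickle
from h import *
r,o=pickle.load(open("wrist14.pkl","rb")); a=r["image"]
cv2.imwrite("pics/w14k.png",cv2.resize(np.clip(a[0:90,275:375,::-1].astype(float)*2,0,255).astype(np.uint8),None,fx=6,fy=6,interpolation=cv2.INTER_CUBIC))
cv2.imwrite("pics/w14h.png",cv2.resize(np.clip(a[110:230,270:375,::-1].astype(float)*1.3,0,255).astype(np.uint8),None,fx=5,fy=5,interpolation=cv2.INTER_CUBIC))
```

```text
(no output)
```

View pics/w14k.png

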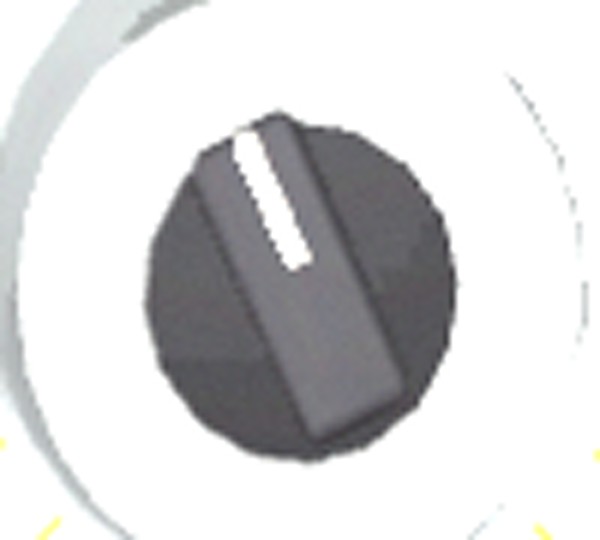

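View pics/w14h.png

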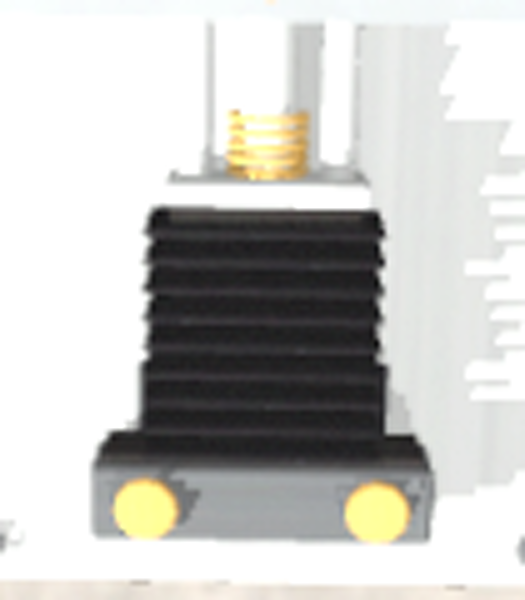

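Run:
```python
import pickle
from h import *
r,o=pickle.load(open("wrist14.pkl","rb"))
f=lambda x,y,z,s=6,ox=275,oy=0: p2w(r,(x+.5)/s-.5+ox,(y+.5)/s-.5+oy,z)
for q in [((245,130),(299,265)),((290,118),(400,390)),((195,180),(315,435))]:
  a,b=f(*q[0],.04),f(*q[1],.04); d=a-b; print(np.arctan2(d[1],-d[0]))
g=lambda x,y,z:f(x,y,z,5,270,110)
a,b=g(150,210,.033),g(382,210,.033);print("hs",a,b,(a+b)/2); a,b=g(168,178,.031),g(370,178,.031);print("padholder",(a+b)/2)
```

```text
1.1536584974555852
1.1437294207331172
1.098214304139942
hs [ 0.50717402 -0.05605861  0.033     ] [ 0.5450698  -0.05589334  0.033     ] [ 0.52612191 -0.05597598  0.033     ]
padholder [ 0.52659129 -0.0510518   0.031     ]
```

The knob reads about 1.13–1.15 rad in the image. The heat sink is square, seated on the backstop and centred within about 0.5 mm. The gripper is clear of everything, so I'm handing in.

```bash
python3 -m pendant '[0,0,0,0,0,0,28, 0,0,0,0,0,0,28]'; python3 -c "
from cell import env
print(env.sign_off())"
```

```text
time_s: 18.75
tool_pos: [0.5261, -0.0922, 0.1606]
tool_rot: [-90.1, -0.0, -89.9]
force: [0.1, 0.2, -0.3]
grip_width: 0.0282
the job is handed in; nothing more can be done
None
```

The heat sink is clamped in the jig's bay at about 14 N and the job is handed in at 18.75 s; no verdict was reported.

- **Placing:** I set the heat sink in the bay fins up, with the fins along the jig's x axis, and let go of it. Only then did I reach into the well.
- **Turning:** I gripped the knob at about 0.15 rad, with the tool leaned 6° away from the oscilloscope, and turned it clockwise. The squeeze began at about 1.02–1.03 rad, and I left the knob at about 1.14 rad.
- **Squeeze force:** My two estimates differ a little. The torque rise gives about 13 N and the angle past first squeeze gives about 15 N, and no reading came near 24 N. The force could not be measured directly.
- **Last picture:** The heat sink sits square between the pad and the backstop, centred on the pad within about 0.5 mm. The knob bar measures 1.10–1.15 rad (white pointer 1.15), and the gripper is clear of everything.
- **Bystanders:** I did not touch any of the other items and nothing looked moved in the views I had. I took no separate final picture of them.

The cameras disagreed by about 3 mm on where the knob's axis lies in y, but the grip took that up with about 5 N of side force.

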